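# Cap the stock jars and hold the chest flap up for the count

### The arm

A 6-joint arm with a two-finger parallel gripper is mounted at the origin on the work surface. World frame = base frame: x ahead of the robot, y to its left, z up, the work surface at z = 0. Lengths are in m, angles in rad, forces in N, time in s.
With the tool pointing down it reaches from about 0.35 to 0.775 m from the base axis. Payload 5.5 kg.
Tool frame: the origin (TCP) lies at the very end of the fingers, on their centre line; the grasp point (between the pads) lies 19 mm behind it; x points along the fingers, y is the direction in which the jaws open and shut, and the axes are right-handed (so a half turn about x gives the same grasp; the last joint's range is limited). The gripper opens to 85 mm and grips with 20 to 120 N. Pads are 22 mm wide; open, the fingers measure 114 mm over their backs; the gripper's body (76 mm by 85 mm) begins 54 mm behind the grasp point. The pads swing forward as they close: fully open they stand 13 mm farther back than shut.
Start: joints at [0.991, 0.313, 0.046, 1.304, 0, 1.431], TCP at [0.245, 0.52, 0.231] pointing down, gripper open.
Joint ranges: [-2.76, 2.76], [-0.86, 1.69], [-1.03, 1.26], [-2.2, 2.34], [-1.47, 1.5], [-3.14, 3.14]. Speed limits (rad/s): [2.57, 2.57, 3.14, 3.14, 3.14, 3.14].

### API

Orientations are given as a unit quaternion [w, x, y, z].
In Python, from workcell import readout, cams, env, finder gives the robot as it stands.
- The arm moves only by the tool drive_tool, never from a script. Its argument "moves" is a list that holds one entry, the list of rows, each a list of 7 numbers: the shift along the tool's x, y, z in m, then the turn, a rotation vector about the tool's x, y, z in rad, then the closure in counts, from 0 (fully open) to 255 (shut). A call has exactly 5 rows; each row is the pose to reach, as a shift and turn from the pose measured when the call began, along the tool's axes at that moment; what a row does not reach only later rows make up. A row lasts 1/8 s, in which the tool goes at most 62.5 mm and 10.7 degrees, less where a joint would pass 70% of its speed; a pose out of reach is approached as far as the arm can. A call with a gripper value outside its range is refused whole. The fingers move at their own pace and stop on an object; "squeeze" is the grip in N (left out, the last holds). Time passes only in rows, so rows that repeat a pose let the fingers close, or fill a call up. It gives the time, the measured TCP pose, the force and the opening at its end, in the units of the state.
- readout.get_state(): the state, without advancing time (a new reading comes with each control period).
- cams.read_camera(name): name is "scene" or "side" or "wrist"; returns the picture (480x640x3 uint8, blue, green, red); there is no depth.
- cams.camera_params(name): a dict with "mtx" (3x3 intrinsics, pixels), "R" (3x3) and "t" (3): a world point X has camera coordinates R X + t; the wrist camera has in their place "mount" (4x4, takes a point from camera to tool coordinates, whose origin is the TCP and whose axes are the tool frame's). Camera axes: x right, y down, z forward; pixel columns grow to the right and rows downward; lengths in m; the calibration is good to about 2 mm. The wrist camera is an equidistant fisheye: a pixel r from the principal point sees the ray r / f radians off the axis. A picture is of the moment at which its call begins: read the wrist's pose just before it. camera_params takes no time and is no camera call.
- env.hand_in(): hands the job in, once; it reports no verdict.
Trained networks look in the newest picture that a camera, given by its name, has taken for a name from the list of things; names that differ only in an ending like _2 or _b are one class to them, and where a whole thing is asked for, a point or a joint stands for the part that bears it (a point fixed in the world has none). Each returns a list of dicts, best first, with "conf" (0 to 1); they miss things now and then, are a little off and sometimes report something else, mostly with a low value. They report only what shows in the picture. A call takes as long as a camera call. They do not tell look-alikes from the thing itself.
- finder.regions_of(camera, name): "pixels" (480x640 bool, what is visible of it) and "point" ([column, row] in pixels, amid what is visible of it).
The state is a dict: "clock": time; "joint_pos": joint angles; "qvel": joint speeds; "tau": joint torques, N m; "tcp_pos": TCP position; "orientation": TCP orientation; "wrist_force": force on the tool from outside, world axes, zero at the start; "ft_torque": the same for the moment, N m; "finger_gap": finger opening in m.
Only numpy, scipy, OpenCV 4.12 (cv2) and the standard library are available. Lean on these libraries where they do the work, as an engineer would, in place of code of your own. Each camera call takes 0.05 s, during which the arm holds its last target.

### The job

The stock chest has to be opened for a count, but two jar lids lie on its flap: first clear them off by putting each lid on the open jar of its own size, seated flat on the rim. Then raise the flap from its far edge until it is in line with the slanting pointer arm on the chest's right-hand side, and finish while still holding it there with the gripper: do not let go. Leave the pointer and the other things on the desk as they are.

Things in the scene. Friction and masses are not known exactly. Their poses are not given: they have to be found in the camera images.
- jar_large_mouth (a point): Centre of the rim (top plane) of the large open white plastic jar, a straight round pot 80 mm across outside, 72 mm inside the mouth, 85 mm tall, standing loose on the desk, about 220 g; z is up the jar.
- lid_large_center (a point): Centre of the large jar's white lid, lying upright on the flap. 42 mm tall: plug 67 mm across, 12 mm deep (tapered foot), flange 82 mm across, 5 mm thick, knob 22 mm across, 25 mm tall on top. Point: 21 mm above the plug's underside, 4 mm above the flange's top. z up. Seated, the flange lies on the rim, this point 9 mm above it; 2.5 mm play all round, no pressing.
- jar_small_mouth (a point): Centre of the rim (top plane) of the small open white plastic jar, a straight round pot 58 mm across outside, 50 mm inside the mouth, 85 mm tall, standing loose on the desk, about 160 g; z is up the jar.
- lid_small_center (a point): Centre of the small jar's white lid, lying upright on the flap. 42 mm tall: plug 45 mm across, 12 mm deep (tapered foot), flange 60 mm across, 5 mm thick, knob 22 mm across, 25 mm tall on top. Point: 21 mm above the plug's underside, 4 mm above the flange's top. z up. Seated, the flange lies on the rim, this point 9 mm above it; 2.5 mm play all round, no pressing.
- flap (a joint): Angle of the chest's flap in rad: 0 lying shut (level), growing as its far edge rises; 1.5 at most. Nothing but the hand holds it up: let go, it falls shut. It turns freely and weighs 0.3 to 0.55 kg.
- flap_hinge (a point): Middle of the flap's hinge axis, 105 mm above the desk, on the near (robot-side) top edge of the fixed white chest, 220 mm deep, 300 wide, 100 high. Axes turn with the flap: x along it from hinge to free edge, y along the hinge (left, seen from the robot), z out of its upper face. The flap is a grey board 220 x 300 x 10 mm, the axis mid-way in its thickness.
- flap_handle (a point): Middle of the flap's handle, a round steel bar 10 mm thick and 100 mm long, parallel to the hinge, on two end posts: 185 mm from the hinge axis along the flap and 45 mm off it (40 mm over the flap's upper face). Axes as at flap_hinge.
- pointer (a joint): Angle in rad at which the pointer is set, counted like the flap's: the flap lines up with the pointer when the two joint values are equal. It is between 0.45 and 0.8, a stiff joint that stays where it is.
- pointer_tip (a point): Tip of the pointer, a dark steel arm 10 mm wide that sticks up slantwise from the hinge line just outside the chest's right-hand side (seen from the robot), 14 mm beyond the flap's side edge. The tip is 140 mm from the hinge axis; x points along the arm from the hinge to the tip.
- vial: Bystander: amber glass vial, 24 mm across, 55 mm tall, stands between the jars.
- carton: Bystander: white medicine carton, 55 x 110 x 35 mm.
- pill_bottle: Bystander: amber pill bottle with white cap, 44 mm across, 75 mm tall.
- spatula: Bystander: counting spatula lying flat, 170 mm long, origin at its middle.
- stapler: Bystander: desk stapler, 140 x 36 mm, 50 mm tall.
- tub: Bystander: open clear plastic tub, 100 x 150 x 55 mm.
- calculator: Bystander: pocket calculator, 140 x 85 x 16 mm.
Not all that is in view belongs to the job. What is shaped like the part that bears lid_large_center but brown or yellow is not meant. What is shaped like the part that bears lid_small_center but pink is not meant.

How it is judged:
By the outcome, as a careful person would: the job done as asked, in the order asked, and still so for the second after the job is handed in, while the arm keeps its last pose, push and grip.
It also fails if it takes over 67 s, if anything falls off the work surface, if the arm or the gripper's body presses on something with over 40 N, if the wrist force passes 120 N, or if a joint passes its speed limit or range.

## Working session

There is one attempt and no reset: what is moved stays moved. The work goes in short steps, Python scripts to look and compute and a tool call to move; the robot and the scene stay as the last step left them, time stands still between calls to the robot, and variables do not carry over. Pictures are saved under pics/ and viewed, and the job is handed in when it is done.

Besides the shell and the picture viewer there is one more tool, called after "Request:" as name([rows], argument=value, ...), one row to a line, values as JSON. drive_tool: Moves the arm, as the interface text tells. Its arguments: {"type":"object","properties":{"moves":{"type":"array"},"squeeze":{"type":"number"}},"required":["moves"]}

```bash
ls; mkdir -p pics
python3 - <<'E'
from workcell import readout, cams, env, finder
import cv2, numpy as np
np.set_printoptions(precision=4,suppress=True)
for k,v in readout.get_state().items(): print(k,v)
for n in ["scene","side","wrist"]:
    im=cams.read_camera(n); cv2.imwrite(f"pics/{n}0.png",im)
    print(n,cams.camera_params(n))
E
```

```text
pics
clock 0.0
joint_pos [0.9914 0.314  0.045  1.3036 0.     1.4312]
qvel [-0.0015 -0.0007 -0.0024  0.0009  0.0008  0.0007]
tau [ -0.0005 -48.0627  29.8534   0.0194  -0.0002  -0.    ]
tcp_pos [0.2445 0.5199 0.2304]
orientation [ 0.6899  0.1536  0.6903 -0.1548]
wrist_force [-0.9049 -0.7444  0.2335]
ft_torque [0.0013 0.008  0.0074]
finger_gap 0.08540012046059049
scene {'mtx': array([[508.2841,   0.    , 319.6611],
       [  0.    , 508.2841, 234.2067],
       [  0.    ,   0.    ,   1.    ]]), 'R': array([[ 0.1472,  0.9889,  0.0185],
       [ 0.7475, -0.0989, -0.6569],
       [-0.6478,  0.1106, -0.7538]]), 't': array([-0.0814, -0.3203,  1.5627])}
side {'mtx': array([[587.7776,   0.    , 314.168 ],
       [  0.    , 587.7776, 242.5981],
       [  0.    ,   0.    ,   1.    ]]), 'R': array([[ 0.8925, -0.4506, -0.0193],
       [-0.3639, -0.6943, -0.621 ],
       [ 0.2664,  0.5612, -0.7836]]), 't': array([-0.4675,  0.2466,  1.595 ])}
wrist {'mtx': array([[371.6483,   0.    , 319.2797],
       [  0.    , 371.6483, 243.2776],
       [  0.    ,   0.    ,   1.    ]]), 'mount': array([[-0.0003, -0.2834,  0.959 , -0.1435],
       [ 1.    ,  0.0004,  0.0005,  0.001 ],
       [-0.0005,  0.959 ,  0.2834, -0.071 ],
       [ 0.    ,  0.    ,  0.    ,  1.    ]])}
```

View pics/scene0.png

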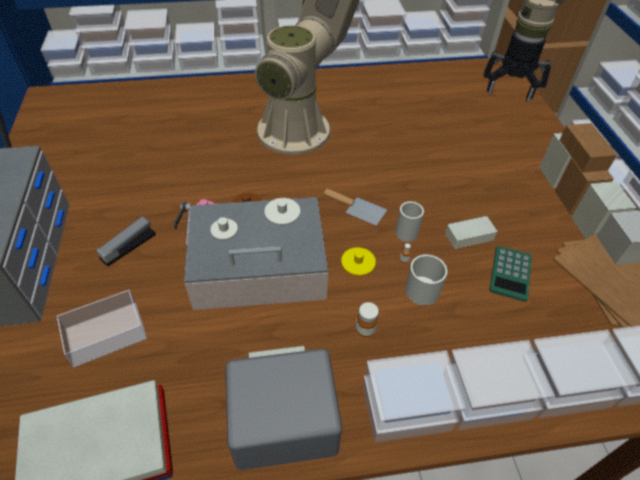

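View pics/side0.png

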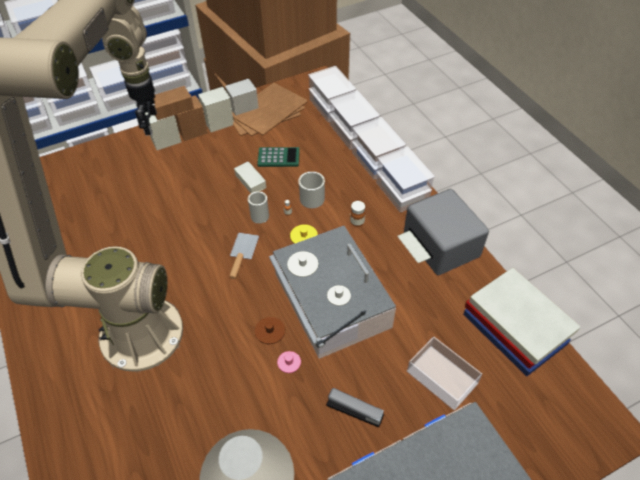

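View pics/wrist0.png

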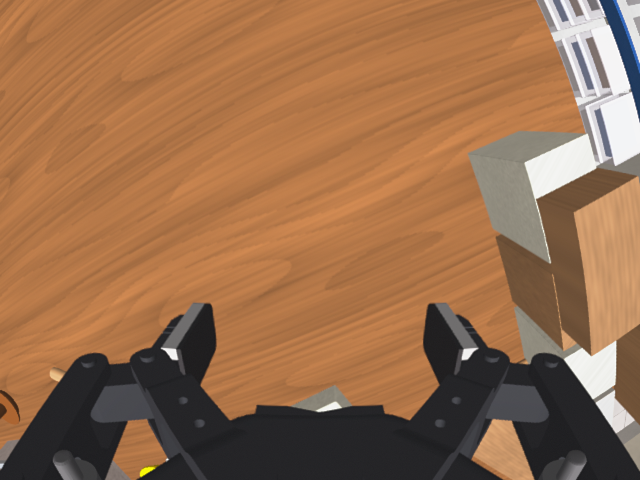

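```bash
cat > h.py <<'E'
from workcell import readout, cams, env, finder
import cv2, numpy as np, pickle
from scipy.spatial.transform import Rotation as Ro
np.set_printoptions(precision=4,suppress=True)
P={n:cams.camera_params(n) for n in ["scene","side","wrist"]}
def Rt():
    s=readout.get_state(); q=s["orientation"]; return Ro.from_quat([q[1],q[2],q[3],q[0]]).as_matrix(), np.array(s["tcp_pos"])
def proj(n,X):
    p=P[n]; c=np.atleast_2d(X)@p["R"].T+p["t"]; u=c@p["mtx"].T; return u[:,:2]/u[:,2:]
def ray(n,uv):
    p=P[n]; d=np.linalg.solve(p["mtx"],[uv[0],uv[1],1]); d=p["R"].T@d; return -p["R"].T@p["t"], d/np.linalg.norm(d)
def onz(n,uv,z):
    o,d=ray(n,uv); return o+d*(z-o[2])/d[2]
def wray(uv,R,t):
    p=P["wrist"]; f=p["mtx"][0,0]; a=(uv[0]-p["mtx"][0,2])/f; b=(uv[1]-p["mtx"][1,2])/f; th=np.hypot(a,b)
    s=np.sin(th)/th if th>1e-9 else 1; d=np.array([a*s,b*s,np.cos(th)]); M=p["mount"]
    return R@M[:3,3]+t, R@(M[:3,:3]@d)
def wonz(uv,z,R,t):
    o,d=wray(uv,R,t); return o+d*(z-o[2])/d[2]
def wproj(X,R,t):
    p=P["wrist"];M=p["mount"]; X=np.atleast_2d(X); T=(X-t)@R; c=(T-M[:3,3])@M[:3,:3]
    th=np.arctan2(np.hypot(c[:,0],c[:,1]),c[:,2]); ph=np.arctan2(c[:,1],c[:,0]); f=p["mtx"][0,0]
    return np.c_[p["mtx"][0,2]+f*th*np.cos(ph),p["mtx"][1,2]+f*th*np.sin(ph)]
def tri(rays):
    A=np.zeros((3,3));b=np.zeros(3)
    for o,d in rays:
        Q=np.eye(3)-np.outer(d,d)/(d@d);A+=Q;b+=Q@o
    X=np.linalg.solve(A,b); return X,[np.linalg.norm(np.cross(X-o,d/np.linalg.norm(d))) for o,d in rays]
E
python3 - <<'E'
from h import *
res={}
for n in ["scene","side"]:
    for nm in ["lid_large_center","lid_small_center","jar_large_mouth","jar_small_mouth","flap","flap_handle","pointer_tip"]:
        r=finder.regions_of(n,nm); res[n,nm]=r
        print(n,nm,[(round(x["conf"],2),np.round(x["point"],1).tolist(),int(x["pixels"].sum())) for x in r])
pickle.dump(res,open("res0.pkl","wb"))
a=cv2.imread("pics/scene0.png");b=cv2.imread("pics/side0.png")
c1=cv2.resize(a[180:320,170:340],None,fx=4.6,fy=4.2,interpolation=cv2.INTER_CUBIC)
cv2.imwrite("pics/c1.png",c1)
cv2.imwrite("pics/c2.png",cv2.resize(b[210:370,230:410],None,fx=4,fy=3.7,interpolation=cv2.INTER_CUBIC)[:600,:800])
cv2.imwrite("pics/c3.png",cv2.resize(a[190:310,340:490],None,fx=5,fy=5,interpolation=cv2.INTER_CUBIC)[:600,:800])
cv2.imwrite("pics/c4.png",cv2.resize(b[140:240,220:370],None,fx=5,fy=5,interpolation=cv2.INTER_CUBIC)[:600,:800])
E
```

```text
scene lid_large_center [(0.88, [281.1, 211.3], 722), (0.77, [355.2, 260.9], 738), (0.61, [245.7, 198.4], 217)]
scene lid_small_center [(0.81, [222.6, 227.9], 453), (0.38, [205.5, 202.5], 57)]
scene jar_large_mouth [(0.85, [430.0, 280.2], 1604)]
scene jar_small_mouth [(0.93, [408.3, 220.0], 873), (0.21, [251.3, 242.4], 9201)]
scene flap [(0.7, [405.2, 253.5], 126), (0.61, [469.9, 231.5], 1104)]
scene flap_handle [(0.89, [255.1, 242.5], 9180)]
scene pointer_tip [(0.61, [177.7, 215.7], 110), (0.58, [407.5, 254.3], 120)]
side lid_large_center [(0.98, [269.8, 328.7], 663), (0.78, [300.4, 263.9], 573), (0.59, [304.2, 231.1], 370)]
side lid_small_center [(0.96, [287.5, 362.1], 373), (0.82, [340.0, 295.1], 354)]
side jar_large_mouth [(0.79, [313.2, 186.9], 825)]
side jar_small_mouth [(0.66, [261.6, 205.2], 552), (0.36, [335.8, 283.0], 6795)]
side flap [(0.7, [333.0, 280.9], 6585)]
side flap_handle []
side pointer_tip [(0.61, [340.2, 330.8], 232)]
```

View pics/c1.png

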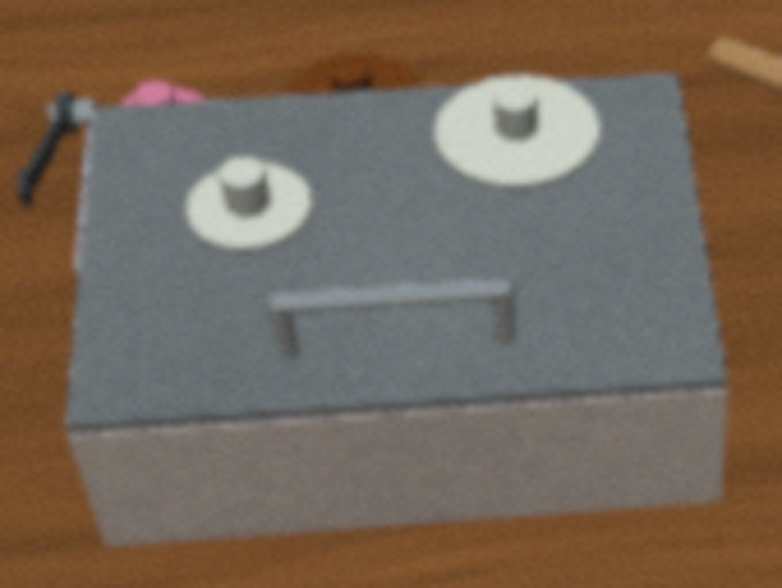

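View pics/c2.png

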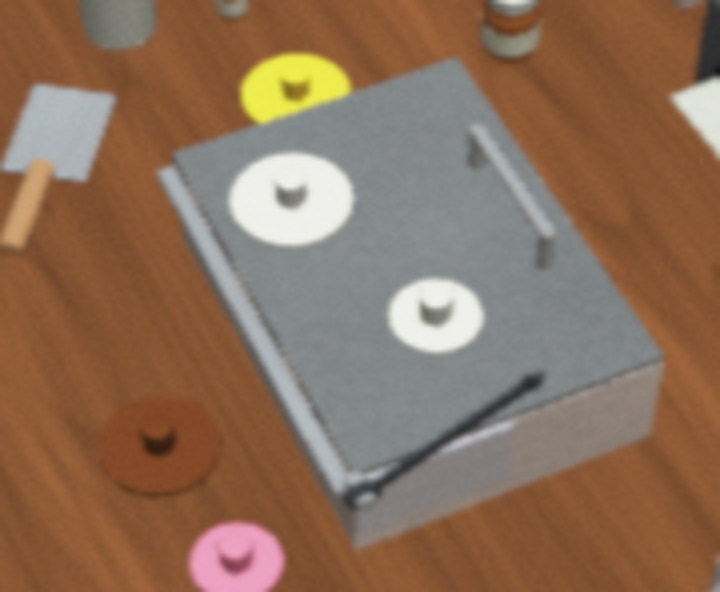

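View pics/c3.png

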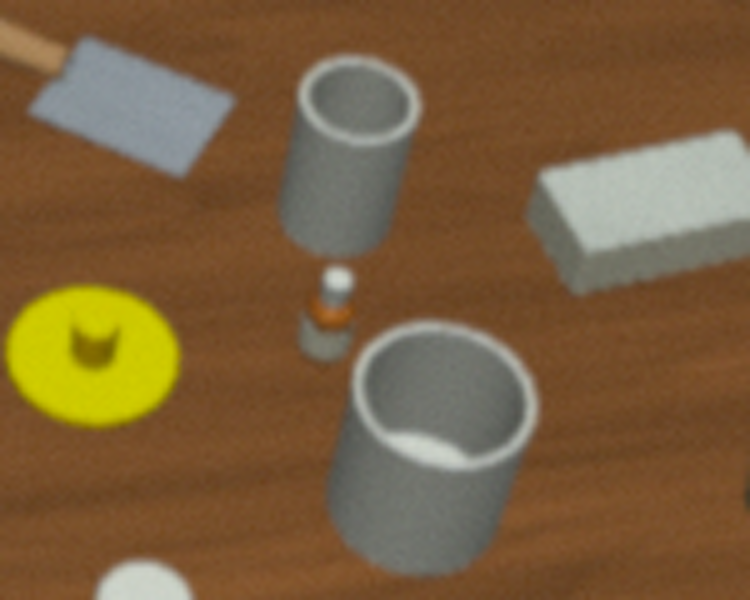

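View pics/c4.png

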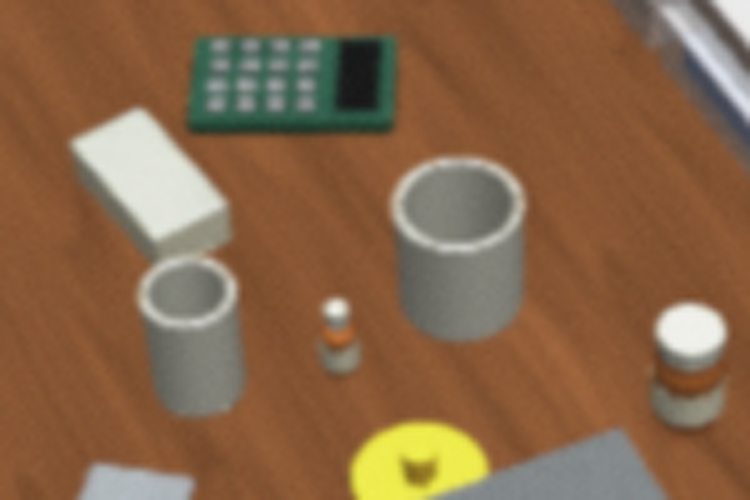

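```bash
cat > meas.py <<'E'
from h import *
from scipy.optimize import least_squares
a=cv2.imread("pics/scene0.png");b=cv2.imread("pics/side0.png")
def seg(im,c,r,thr):
    x0,y0=c[0]-r,c[1]-r; cr=cv2.resize(im[y0:y0+2*r,x0:x0+2*r],None,fx=6,fy=6,interpolation=cv2.INTER_CUBIC)
    m=((cr.min(2)>thr)).astype(np.uint8)
    n,l,s,ce=cv2.connectedComponentsWithStats(m); 
    k=1+np.argmax(s[1:,4]); cs,_=cv2.findContours((l==k).astype(np.uint8),cv2.RETR_EXTERNAL,cv2.CHAIN_APPROX_NONE)
    p=max(cs,key=cv2.contourArea)[:,0].astype(float)/6+np.array([x0,y0])-0.5+0.5/6
    return p
def circ(n,X,r,k=180):
    t=np.linspace(0,2*np.pi,k,endpoint=False); return proj(n,np.c_[X[0]+r*np.cos(t),X[1]+r*np.sin(t),np.full(k,X[2])])
def fit(items,r,z,x0):
    # items: (cam, contour). model: circle radius r at height z; drop outliers
    def f(x):
        out=[]
        for n,p in items:
            c=circ(n,[x[0],x[1],z],r)
            s=cv2.convexHull(c.astype(np.float32))
            d=np.array([cv2.pointPolygonTest(s,(float(q[0]),float(q[1])),True) for q in p]); out.append(d)
        return np.concatenate(out)
    s=least_squares(f,x0,loss="soft_l1",f_scale=0.3,diff_step=1e-4); return s.x, np.median(np.abs(f(s.x)))
for nm,cs,r,z,thr in [("lidL",((283,211),(303,264)),.041,.127,165),("lidS",((224,228),(339,295)),.030,.127,165),("jarL",((428,270),(312,182)),.040,.085,135),("jarS",((411,209),(258,199)),.029,.085,135)]:
    for sel in [(0,),(1,),(0,1)]:
        it=[(("scene","side")[i],seg((a,b)[i],cs[i],26,thr)) for i in sel]
        x0=onz(it[0][0],cs[sel[0]],z)[:2]
        x,e=fit(it,r,z,x0); print(nm,sel,x,e,[len(p) for _,p in it],[np.ptp(p,axis=0) for _,p in it])
E
python3 meas.py
python3 - <<'E'
from h import *
# hand picks: chest. c1 scale(4.6,4.2) origin(170,180); c2 (4,3.7) origin (230,210)
c1=lambda x,y:(170+x/4.6-.4,180+y/4.2-.4); c2=lambda x,y:(230+x/4-.4,210+y/3.7-.4)
pk={"far-right(-y)":((68,424),(661,358)),"far-left":((725,384),(455,60)),"near-left":((677,75),(173,153)),
"bar right end":((268,299),(552,233)),"bar left":((511,288),(474,127)),"tip":((25,200),(541,376)),"pivot":((66,103),(362,495))}
for k,(p,q) in pk.items():
    X,e=tri([ray("scene",c1(*p)),ray("side",c2(*q))]); print(k,X,e)
E
```

```text
lidL (0,) [ 0.4564 -0.0752] 0.4120740849981841 [520] [array([35.1667, 25.    ])]
lidL (1,) [ 0.4533 -0.0751] 0.40309358999936334 [489] [array([31.8333, 25.5   ])]
lidL (0, 1) [ 0.4549 -0.0752] 0.4254680428749064 [520, 489] [array([35.1667, 25.    ]), array([31.8333, 25.5   ])]
lidS (0,) [ 0.4934 -0.2087] 0.39622021364213883 [398] [array([26.1667, 20.8333])]
lidS (1,) [ 0.4913 -0.2084] 0.36947467021662833 [381] [array([24.3333, 20.3333])]
lidS (0, 1) [ 0.4925 -0.2086] 0.38183096830067664 [398, 381] [array([26.1667, 20.8333]), array([24.3333, 20.3333])]
jarL (0,) [0.6341 0.2271] 0.15079045297467802 [565] [array([36.1667, 29.5   ])]
jarL (1,) [0.6293 0.2261] 0.272854169665225 [394] [array([25.8333, 19.3333])]
jarL (0, 1) [0.6335 0.227 ] 0.33727771248485455 [565, 394] [array([36.1667, 29.5   ]), array([25.8333, 19.3333])]
jarS (0,) [0.4558 0.2372] 0.18918960779877428 [353] [array([23.5, 17.5])]
jarS (1,) [0.4713 0.318 ] 1.2010813260415354 [363] [array([27.3333, 15.5   ])]
jarS (0, 1) [0.4588 0.2559] 5.728067145101665 [353, 363] [array([23.5, 17.5]), array([27.3333, 15.5   ])]
far-right(-y) [ 0.6101 -0.2944  0.1046] [np.float64(0.0003324671453465345), np.float64(0.0003324671453464919)]
far-left [0.6231 0.0049 0.1026] [np.float64(0.0012316614405295766), np.float64(0.0012316614405296735)]
near-left [0.4053 0.0135 0.1066] [np.float64(0.0006341831799245574), np.float64(0.0006341831799245202)]
bar right end [ 0.582  -0.1984  0.1528] [np.float64(0.0003545010350756022), np.float64(0.00035450103507574375)]
bar left [ 0.585  -0.0894  0.1477] [np.float64(0.0006864081240984906), np.float64(0.0006864081240985055)]
tip [ 0.5134 -0.3042  0.1661] [np.float64(0.0014247730082819184), np.float64(0.0014247730082818392)]
pivot [ 0.3895 -0.3013  0.1077] [np.float64(0.001003131020647994), np.float64(0.0010031310206481542)]
```

```bash
cat >> h.py <<'E'
def tgt(yaw,flip=1):
    # tool x down, tool y along chest x (yaw), flip sign
    x=np.array([0,0,-1.]); y=flip*np.array([np.cos(yaw),np.sin(yaw),0]); return np.c_[x,y,np.cross(x,y)]
def rel(R,t,Rg,pg,n=1):
    d=R.T@(pg-t); w=Ro.from_matrix(R.T@Rg).as_rotvec(); 
    print("shift",d,"rot",w,"deg",np.degrees(np.linalg.norm(w)),"rows>=",np.linalg.norm(d)/.0625,np.degrees(np.linalg.norm(w))/10.7); return d,w
E
python3 - <<'E'
from h import *
R,t=Rt(); print(R)
for fl in (1,-1):
    rel(R,t,tgt(-.04,fl),np.array([.44,-.08,.28]))
E
```

```text
[[ 0.0001  0.4257  0.9049]
 [ 0.0001  0.9049 -0.4257]
 [-1.      0.0001  0.    ]]
shift [-0.0487 -0.4601  0.4322] rot [ 1.171  -0.0001 -0.0001] deg 67.09552998900372 rows>= 10.129878267769751 6.270610279346143
shift [-0.0487 -0.4601  0.4322] rot [-1.9706  0.0001 -0.0001] deg 112.90447055819006 rows>= 10.129878267769751 10.55181967833552
```

Request:
drive_tool([
  [[-0.01,-0.05,0.045,0.12,0,0,0],[-0.02,-0.1,0.09,0.24,0,0,0],[-0.03,-0.15,0.135,0.36,0,0,0],[-0.035,-0.2,0.18,0.48,0,0,0],[-0.04,-0.245,0.225,0.6,0,0,0]],
], squeeze=40)

```text
clock: 1.48
tcp_pos: [0.337, 0.2226, 0.27]
orientation: [0.613, 0.353, 0.613, -0.352]
wrist_force: [1.5, 0.2, 0.1]
finger_gap: 0.0851
```

Run:
```python
from h import *
R,t=Rt(); print(t)
rel(R,t,tgt(-.04,1),np.array([.44,-.09,.28]))
```

```text
[0.337  0.2226 0.27  ]
shift [-0.01   -0.0684  0.3219] rot [ 0.5678 -0.0002 -0.0016] deg 32.53365645694115 rows>= 5.2684670371843625 3.040528640835622
```

Request:
drive_tool([
  [[-0.002,-0.013,0.062,0.13,0,0,0],[-0.004,-0.026,0.124,0.26,0,0,0],[-0.006,-0.039,0.185,0.4,0,0,0],[-0.008,-0.053,0.247,0.54,0,0,0],[-0.01,-0.067,0.305,0.568,0,0,0]],
])

```text
clock: 2.1
tcp_pos: [0.4326, -0.0753, 0.2804]
orientation: [0.49, 0.511, 0.489, -0.51]
wrist_force: [1.5, 0.4, 0.1]
finger_gap: 0.0854
```

Run:
```python
from h import *
R,t=Rt(); print(t,R)
im=cams.read_camera("wrist"); cv2.imwrite("pics/w1.png",im); pickle.dump((R,t),open("w1.pkl","wb"))
print(wproj([[.455,-.075,.127],[.4925,-.2086,.127],[.584,-.144,.15]],R,t))
print(readout.get_state()["joint_pos"])
```

```text
[ 0.4326 -0.0753  0.2804] [[ 0.0028  0.9991 -0.0425]
 [ 0.0004 -0.0425 -0.9991]
 [-1.      0.0028 -0.0005]]
[[344.1808 224.4137]
 [385.305  358.5658]
 [491.856  301.9245]]
[-0.3661  0.0406 -0.1682  1.3561 -0.0029  1.2531]
```

View pics/w1.png

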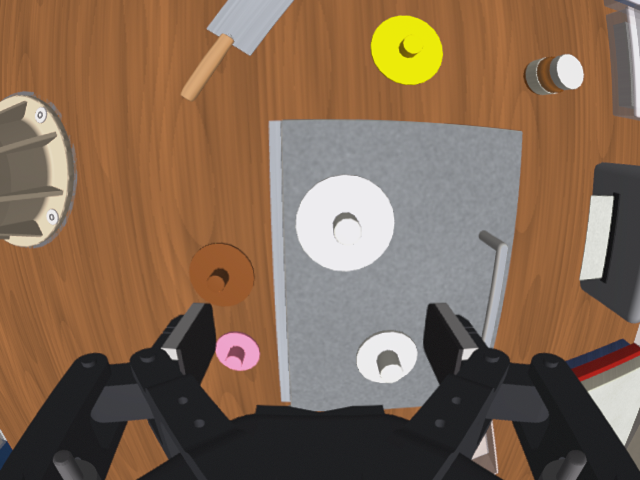

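```bash
cat >> h.py <<'E'
from scipy.optimize import least_squares
def wfit(im,c,hw,r,z,R,t,thr=170,excl=None,hull=True,verbose=1):
    m=np.zeros(im.shape[:2],np.uint8); x,y=int(c[0]),int(c[1]); 
    m[max(0,y-hw):y+hw,max(0,x-hw):x+hw]=(im[max(0,y-hw):y+hw,max(0,x-hw):x+hw].min(2)>thr)
    n,l,s,ce=cv2.connectedComponentsWithStats(m); k=1+np.argmax(s[1:,4])
    cs,_=cv2.findContours((l==k).astype(np.uint8),cv2.RETR_EXTERNAL,cv2.CHAIN_APPROX_NONE); p=max(cs,key=cv2.contourArea)
    if hull: p=cv2.convexHull(p)
    p=p[:,0].astype(float)
    if excl: p=p[~excl(p)]
    W=np.array([wonz(q,z,R,t)[:2] for q in p])
    f=lambda v: np.hypot(W[:,0]-v[0],W[:,1]-v[1])-(r if r else v[2])
    x0=np.r_[W.mean(0),[] if r else [.03]]
    s=least_squares(f,x0,loss="soft_l1",f_scale=.0005)
    print("fit",s.x,"med res mm",np.median(np.abs(f(s.x)))*1e3,len(p)); return s.x
E
python3 - <<'E'
from h import *
im=cv2.imread("pics/w1.png");R,t=pickle.load(open("w1.pkl","rb"))
wfit(im,(345,223),60,None,.127,R,t)
wfit(im,(387,357),36,None,.127,R,t,excl=lambda p:p[:,1]>365)
# knob tops
for uv in [(347.5,229),(389,366)]: print(wonz(uv,.152,R,t))
for nm,uv,z in [("nearleft",(281,121),.11),("farleft",(522,131),.11),("nearright",(289,402),.11)]: print(nm,wonz(uv,z,R,t))
E
```

```text
fit [ 0.4558 -0.0749  0.041 ] med res mm 0.12505147955904627 46
fit [ 0.494  -0.2084  0.03  ] med res mm 0.08394710805402841 19
[ 0.4559 -0.0726  0.152 ]
[ 0.4915 -0.1998  0.152 ]
nearleft [0.4063 0.0122 0.11  ]
farleft [0.6252 0.0046 0.11  ]
nearright [ 0.3933 -0.2733  0.11  ]
```

Run:
```python
from h import *
R,t=Rt(); print(t)
rel(R,t,tgt(-.042,1),np.array([.4557,-.075,.130]))
```

```text
[ 0.4352 -0.0821  0.2801]
shift [ 0.1501  0.0194 -0.0088] rot [-0.0065  0.0046 -0.0046] deg 0.5264590280727184 rows>= 2.4263200424548708 0.04920177832455312
```

Request:
drive_tool([
  [[0.03,0.0195,-0.009,-0.006,0.004,-0.004,0],[0.07,0.0195,-0.009,-0.006,0.004,-0.004,0],[0.11,0.0195,-0.009,-0.006,0.004,-0.004,0],[0.14,0.0195,-0.009,-0.006,0.004,-0.004,0],[0.15,0.0195,-0.009,-0.006,0.004,-0.004,0]],
])

```text
clock: 2.78
tcp_pos: [0.4545, -0.0741, 0.1285]
orientation: [-0.489, -0.51, -0.49, 0.511]
wrist_force: [-0.0, 0.4, -0.2]
finger_gap: 0.0851
```

Run:
```python
from h import *
R,t=Rt(); print(t,readout.get_state()["wrist_force"])
rel(R,t,tgt(-.042,1),np.array([.4557,-.075,.130]))
```

```text
[ 0.4545 -0.0741  0.1285] [-0.001   0.4137 -0.1536]
shift [-0.0015  0.0013  0.0008] rot [-0.0003 -0.0003  0.0024] deg 0.14141300076150112 rows>= 0.03353276807089044 0.013216168295467396
```

Request:
drive_tool([
  [[-0.001,0.001,0.001,0,0,0,120],[-0.0015,0.0012,0.001,0,0,0,255],[-0.0015,0.0012,0.001,0,0,0,255],[-0.0015,0.0012,0.001,0,0,0,255],[-0.0015,0.0012,0.001,0,0,0,255]],
], squeeze=40)

```text
clock: 3.4
tcp_pos: [0.4564, -0.0754, 0.1311]
orientation: [-0.489, -0.51, -0.489, 0.511]
wrist_force: [-0.5, 0.4, 5.4]
finger_gap: 0.0204
```

Run:
```python
from h import *
R,t=Rt(); print(t,readout.get_state()["finger_gap"])
rel(R,t,tgt(-.042,1),np.array([.60,.11,.25]))
```

```text
[ 0.4564 -0.0754  0.1311] 0.0204263588995364
shift [-0.119   0.1356 -0.1913] rot [-0.0002  0.0003  0.0003] deg 0.027455796332039047 rows>= 4.206819383034706 0.002565962274022341
```

Request:
drive_tool([
  [[-0.03,0,0,0,0,0,255],[-0.07,0.03,-0.03,0,0,0,255],[-0.1,0.07,-0.08,0,0,0,255],[-0.11,0.11,-0.13,0,0,0,255],[-0.115,0.14,-0.18,0,0,0,255]],
])

```text
clock: 4.03
tcp_pos: [0.6022, 0.0947, 0.2466]
orientation: [0.49, 0.511, 0.488, -0.51]
wrist_force: [1.2, -0.2, 0.2]
finger_gap: 0.0209
```

Run:
```python
from h import *
R,t=Rt(); print(t,readout.get_state()["finger_gap"])
im=cams.read_camera("wrist"); cv2.imwrite("pics/w2.png",im); pickle.dump((R,t),open("w2.pkl","wb"))
print(wproj([[.634,.227,.085],[.456,.237,.085]],R,t))
```

```text
[0.6022 0.0947 0.2466] 0.0208603822967068
[[349.3825  63.7154]
 [141.8393  73.8746]]
```

View pics/w2.png

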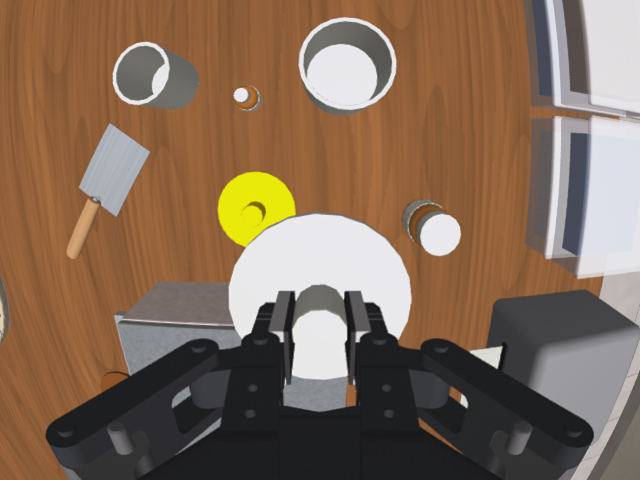

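Run:
```python
from h import *
im=cv2.imread("pics/w2.png");R,t=pickle.load(open("w2.pkl","rb"))
for thr in (150,180): 
    jl=wfit(im,(347,65),58,None,.085,R,t,thr=thr,excl=lambda p:p[:,1]>90)
    wfit(im,(347,65),58,.04,.085,R,t,thr=thr,excl=lambda p:p[:,1]>90)
    wfit(im,(141,73),36,None,.085,R,t,thr=thr); wfit(im,(141,73),36,.029,.085,R,t,thr=thr)
R,t=Rt(); print(t)
# where is the lid relative to tool? flange top circle at TCP z-.004
wfit(im,(320,290),110,None,pickle.load(open("w2.pkl","rb"))[1][2]-.004,*pickle.load(open("w2.pkl","rb")),thr=200,excl=lambda p:p[:,1]>300)
rel(R,t,tgt(-.042,1),np.array([.6335,.227,.15]))
```

```text
fit [0.6326 0.2285 0.0398] med res mm 0.0801162393602034 29
fit [0.6326 0.2282] med res mm 0.10395436466612007 29
fit [0.4538 0.2387 0.0286] med res mm 0.07740788169578044 33
fit [0.4537 0.2387] med res mm 0.37547784019966585 33
fit [0.6327 0.2285 0.0396] med res mm 0.051805318192814365 27
fit [0.6328 0.228 ] med res mm 0.20361204444842296 27
fit [0.4538 0.2386 0.0284] med res mm 0.0774891681877641 32
fit [0.4539 0.2385] med res mm 0.5664502900458515 32
[0.6056 0.101  0.2456]
fit [0.6037 0.0955 0.0406] med res mm 0.08674109386311302 28
shift [ 0.0963  0.0227 -0.1266] rot [ 0.0041 -0.0042 -0.0042] deg 0.41115215666984734 rows>= 2.570539253172043 0.038425435202789474
```

Request:
drive_tool([
  [[0.02,0.012,-0.03,0.002,-0.002,-0.002,255],[0.04,0.023,-0.06,0.004,-0.004,-0.004,255],[0.075,0.023,-0.07,0.004,-0.004,-0.004,255],[0.096,0.023,-0.07,0.004,-0.004,-0.004,255],[0.096,0.023,-0.07,0.004,-0.004,-0.004,255]],
])

```text
clock: 4.7
tcp_pos: [0.6298, 0.1703, 0.1476]
orientation: [-0.488, -0.509, -0.491, 0.512]
wrist_force: [0.2, 0.6, 0.1]
finger_gap: 0.0204
```

```bash
cat > look.py <<'E'
from h import *
import sys
k=sys.argv[1]
R,t=Rt(); im=cams.read_camera("wrist"); cv2.imwrite(f"pics/{k}.png",im); pickle.dump((R,t),open(f"{k}.pkl","wb"))
print(t,R,readout.get_state()["finger_gap"],readout.get_state()["wrist_force"])
E
python3 look.py w3
```

```text
[0.6298 0.1703 0.1476] [[-0.0048  0.9991 -0.0415]
 [-0.0006 -0.0415 -0.9991]
 [-1.     -0.0047  0.0008]] 0.020010738669546783 [ 0.4639  0.0755 -0.3913]
```

View pics/w3.png

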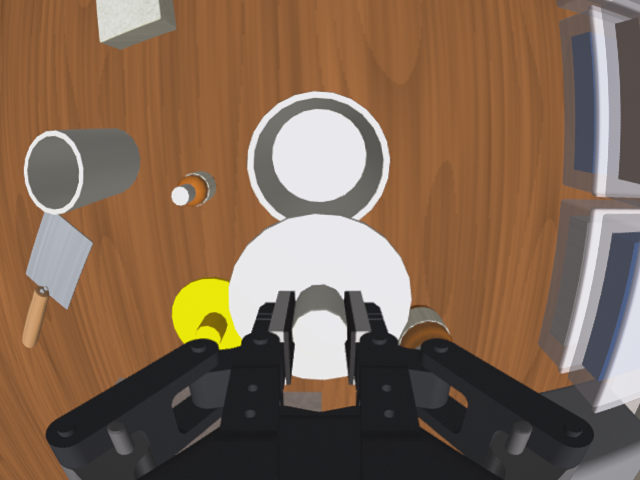

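Run:
```python
from h import *
im=cv2.imread("pics/w3.png");R,t=pickle.load(open("w3.pkl","rb"))
for thr in (150,180):
    m=im.copy(); m[210:,:]=0
    wfit(m,(319,160),80,None,.085,R,t,thr=thr,excl=lambda p:p[:,1]>190)
    wfit(m,(319,160),80,.04,.085,R,t,thr=thr,excl=lambda p:p[:,1]>190)
m=im.copy(); m[:216,:]=0
wfit(m,(320,297),100,None,t[2]-.004,R,t,thr=200,excl=lambda p:(p[:,1]>300)|(p[:,1]<222))
wfit(m,(320,297),100,.041,t[2]-.004,R,t,thr=200,excl=lambda p:(p[:,1]>300)|(p[:,1]<222))
print(t)
R,t=Rt();print(t); rel(R,t,tgt(-.042,1),np.array([.6315,.2275,.15]))
```

```text
fit [0.6331 0.2323 0.026 ] med res mm 0.039776857675952876 33
fit [0.6325 0.2147] med res mm 3.578972832452773 33
fit [0.6331 0.2324 0.0258] med res mm 0.029943122020998497 30
fit [0.6354 0.2143] med res mm 5.825552772905862 30
fit [0.6312 0.171  0.0406] med res mm 0.07503023949130203 22
fit [0.6311 0.1704] med res mm 0.14864237000632857 22
[0.6298 0.1703 0.1476]
[0.6308 0.1702 0.1493]
shift [-0.0007 -0.0017 -0.0572] rot [0.0001 0.0002 0.002 ] deg 0.11641392795106913 rows>= 0.9163759276201398 0.01087980635056721
```

```bash
sed -i 's/k=1+np.argmax(s\[1:,4\])/k=1+np.argmax(s[1:,2]*s[1:,3])/' h.py
python3 - <<'E'
from h import *
im=cv2.imread("pics/w3.png");R,t=pickle.load(open("w3.pkl","rb"))
for thr in (140,160,180):
    m=im.copy(); m[206:,:]=0
    wfit(m,(319,160),80,None,.085,R,t,thr=thr,excl=lambda p:p[:,1]>190)
    wfit(m,(319,160),80,.04,.085,R,t,thr=thr,excl=lambda p:p[:,1]>190)
E
```

```text
fit [0.6325 0.2285 0.0397] med res mm 0.07018632602277114 33
fit [0.6325 0.2282] med res mm 0.1557633396879754 33
fit [0.6325 0.2285 0.0396] med res mm 0.0632904326527961 34
fit [0.6325 0.2281] med res mm 0.17359915050483427 34
fit [0.6325 0.2284 0.0396] med res mm 0.06316432616636572 32
fit [0.6324 0.2279] med res mm 0.17123720874137258 32
```

Run:
```python
from h import *
R,t=Rt();print(t); rel(R,t,tgt(-.042,1),np.array([.6312,.2278,.12]))
```

```text
[0.6308 0.1702 0.1493]
shift [ 0.0293 -0.002  -0.0575] rot [0.0001 0.0002 0.002 ] deg 0.11641392795106913 rows>= 1.0337204327985183 0.01087980635056721
```

Request:
drive_tool([
  [[0.0,-0.001,-0.03,0,0,0.002,255],[0.005,-0.002,-0.0575,0,0,0.002,255],[0.02,-0.002,-0.0575,0,0,0.002,255],[0.03,-0.002,-0.0575,0,0,0.002,255],[0.03,-0.002,-0.0575,0,0,0.002,255]],
])

```text
clock: 5.38
tcp_pos: [0.6306, 0.2266, 0.1183]
orientation: [-0.489, -0.51, -0.489, 0.511]
wrist_force: [-0.8, -0.5, -0.8]
finger_gap: 0.0199
```

```bash
python3 look.py w4
python3 - <<'E'
from h import *
R,t=Rt();print(t); rel(R,t,tgt(-.042,1),np.array([.6312,.2278,.093]))
E
```

```text
[0.6306 0.2266 0.1183] [[-0.002   0.9991 -0.043 ]
 [-0.001  -0.043  -0.9991]
 [-1.     -0.002   0.001 ]] 0.02046369762177009 [-1.0631  0.645  -0.5272]
[0.631  0.2267 0.119 ]
shift [ 0.026   0.0001 -0.0011] rot [-0.0012  0.0006  0.0009] deg 0.09122662319348754 rows>= 0.4168622724063478 0.008525852634905379
```

View pics/w4.png

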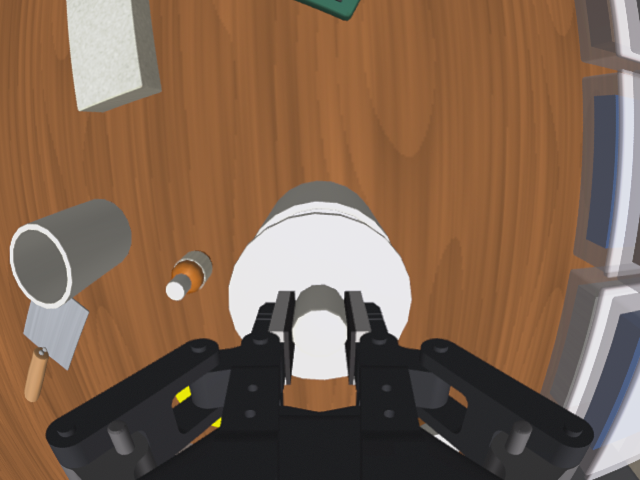

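The lid at (320,297) sits over the large jar; the rim shows symmetrically behind it at (320,205). Lowering.

Request:
drive_tool([
  [[0.006,0,-0.001,-0.001,0,0,255],[0.012,0,-0.001,-0.001,0,0,255],[0.017,0,-0.001,-0.001,0,0,255],[0.022,0,-0.001,-0.001,0,0,255],[0.024,0,-0.001,-0.001,0,0,255]],
])

```text
clock: 6.05
tcp_pos: [0.6307, 0.2277, 0.0945]
orientation: [-0.489, -0.51, -0.49, 0.511]
wrist_force: [-0.2, -0.1, -0.0]
finger_gap: 0.0202
```

```bash
python3 look.py w5
```

```text
[0.6307 0.2277 0.0945] [[-0.0017  0.9991 -0.042 ]
 [-0.0008 -0.042  -0.9991]
 [-1.     -0.0017  0.0009]] 0.020430757435571475 [ 0.4804  0.0618 -0.5071]
```

View pics/w5.png

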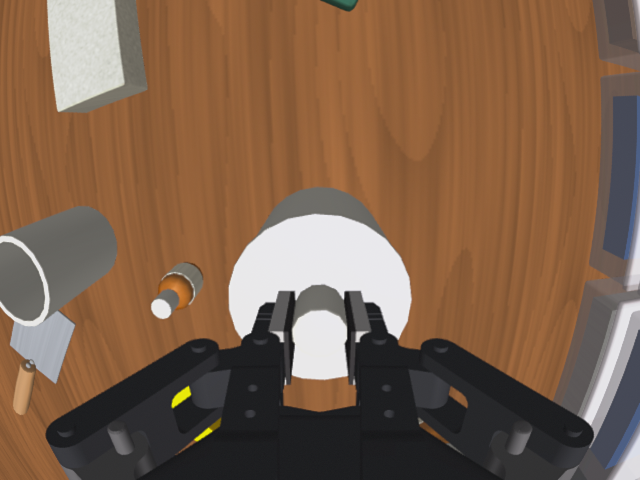

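Request:
drive_tool([
  [[0.001,0,0,0,0,0,255],[0.0015,0,0,0,0,0,255],[0.0015,0,0,0,0,0,255],[0.0015,0,0,0,0,0,200],[0.001,0,0,0,0,0,100]],
])

```text
clock: 6.72
tcp_pos: [0.631, 0.2278, 0.0938]
orientation: [-0.489, -0.51, -0.489, 0.511]
wrist_force: [0.2, -0.6, -0.1]
finger_gap: 0.0373
```

Request:
drive_tool([
  [[0,0,0,0,0,0,80],[0,0,0,0,0,0,60],[-0.03,0,0,0,0,0,60],[-0.08,0,0,0,0,0,60],[-0.13,0,0,0,0,0,0]],
])

```text
clock: 7.35
tcp_pos: [0.6308, 0.2278, 0.2247]
orientation: [-0.489, -0.51, -0.49, 0.511]
wrist_force: [0.9, 0.3, -0.2]
finger_gap: 0.081
```

```bash
python3 look.py w6;  python3 - <<'E'
from h import *
im=cv2.imread("pics/w6.png");R,t=pickle.load(open("w6.pkl","rb"))
a=cams.read_camera("scene");b=cams.read_camera("side")
cv2.imwrite("pics/sc6.png",a);cv2.imwrite("pics/sd6.png",b)
cv2.imwrite("pics/m6.png",np.hstack([cv2.resize(a[190:320,360:490],(400,400)),cv2.resize(b[140:240,250:350],(400,400))]))
R,t=Rt();rel(R,t,tgt(-.042,1),np.array([.4935,-.2085,.25]))
E
```

```text
[0.6308 0.2278 0.2247] [[-0.0017  0.9991 -0.042 ]
 [-0.0008 -0.042  -0.9991]
 [-1.     -0.0017  0.0009]] 0.08525395558078222 [ 1.3621 -0.4693  4.8583]
shift [-0.0236 -0.121   0.4423] rot [ 0.0001 -0.0013 -0.0062] deg 0.36166178729629284 rows>= 7.3466246590618765 0.03380016703703671
```

View pics/w6.png

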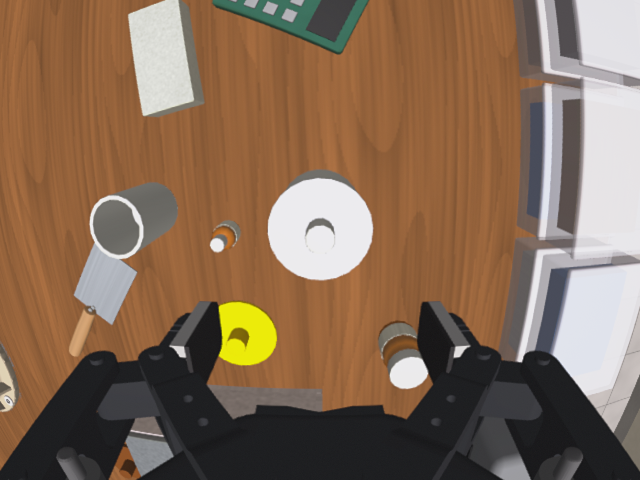

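View pics/m6.png

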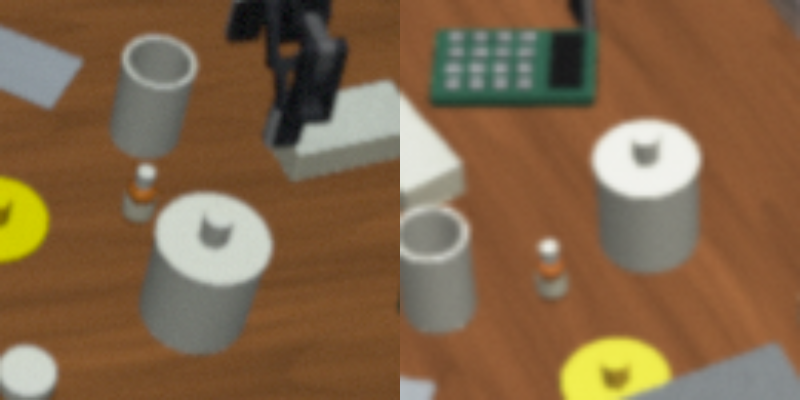

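Request:
drive_tool([
  [[-0.02,-0.017,0.06,0,0,0,0],[-0.024,-0.034,0.12,0,0,0,0],[-0.024,-0.051,0.18,0,0,0,0],[-0.024,-0.068,0.24,0,0,0,0],[-0.024,-0.085,0.3,0,0,0,0]],
])

```text
clock: 8.12
tcp_pos: [0.5348, -0.0668, 0.2492]
orientation: [0.49, 0.512, 0.489, -0.509]
wrist_force: [1.1, -0.0, 0.3]
finger_gap: 0.0859
```

Run:
```python
from h import *
R,t=Rt();print(t);rel(R,t,tgt(-.042,1),np.array([.4935,-.2085,.22]))
```

```text
[ 0.5348 -0.0668  0.2492]
shift [ 0.0289 -0.0355  0.1433] rot [ 0.0004 -0.0017 -0.0042] deg 0.25876931592177477 rows>= 2.4071262434592464 0.0241840482169883
```

Request:
drive_tool([
  [[0,-0.012,0.05,0,0,-0.004,0],[0.005,-0.024,0.1,0,-0.001,-0.004,0],[0.01,-0.035,0.143,0,-0.001,-0.004,0],[0.02,-0.035,0.143,0,-0.001,-0.004,0],[0.03,-0.035,0.143,0,-0.001,-0.004,0]],
])

```text
clock: 8.75
tcp_pos: [0.4934, -0.2077, 0.2172]
orientation: [0.488, 0.511, 0.49, -0.51]
wrist_force: [0.1, -0.1, 0.1]
finger_gap: 0.0852
```

```bash
python3 look.py w7
python3 - <<'E'
from h import *
im=cv2.imread("pics/w7.png");R,t=pickle.load(open("w7.pkl","rb"))
uv=wproj([[.4935,-.2085,.127]],R,t)[0]; print(uv)
wfit(im,uv,60,None,.127,R,t)
R,t=Rt();print(t);rel(R,t,tgt(-.042,1),np.array([.4935,-.2085,.13]))
E
```

```text
[ 0.4934 -0.2077  0.2172] [[-0.0014  0.9991 -0.0421]
 [ 0.0022 -0.0421 -0.9991]
 [-1.     -0.0015 -0.0021]] 0.08527967342754472 [-0.0586  0.4669 -1.8609]
[317.5257 249.9852]
fit [ 0.4937 -0.208   0.03  ] med res mm 0.06992813221538136 37
[ 0.4931 -0.2069  0.216 ]
shift [0.086  0.0008 0.0019] rot [ 0.0009 -0.0029  0.0031] deg 0.24979778429399946 rows>= 1.3761939200261404 0.02334558731719621
```

View pics/w7.png

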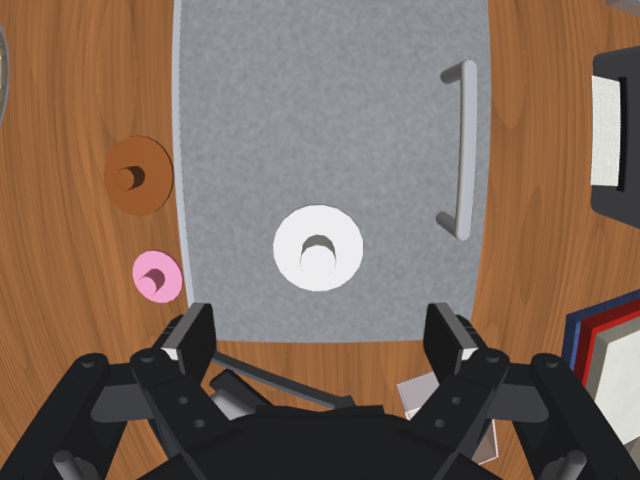

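Request:
drive_tool([
  [[0.03,0.001,0.0015,0.001,-0.003,0.003,60],[0.06,0.001,0.0015,0.001,-0.003,0.003,60],[0.08,0.001,0.0015,0.001,-0.003,0.003,60],[0.086,0.001,0.0015,0.001,-0.003,0.003,60],[0.086,0.001,0.0015,0.001,-0.003,0.003,60]],
])

```text
clock: 9.43
tcp_pos: [0.4939, -0.2072, 0.1299]
orientation: [-0.49, -0.51, -0.49, 0.51]
wrist_force: [-0.3, -0.3, 0.9]
finger_gap: 0.0652
```

Request:
drive_tool([
  [[0,0,0,0,0,0,150],[0,0,0,0,0,0,255],[0,0,0,0,0,0,255],[0,0,0,0,0,0,255],[0,0,0,0,0,0,255]],
])

```text
clock: 10.05
tcp_pos: [0.4945, -0.2075, 0.1308]
orientation: [0.49, 0.51, 0.489, -0.51]
wrist_force: [0.4, 1.2, 5.5]
finger_gap: 0.0204
```

Run:
```python
from h import *
# handle from w7
R,t=pickle.load(open("w7.pkl","rb"))
for uv in [(468,62),(462,239)]: print("bar",wonz(uv,.155,R,t),wonz(uv,.15,R,t))
for uv in [(352,401)]: print(wray(uv,R,t))
R,t=Rt();print(t,readout.get_state()["finger_gap"]);rel(R,t,tgt(-.042,1),np.array([.455,.15,.25]))
```

```text
bar [ 0.5849 -0.0911  0.155 ] [ 0.587 -0.09   0.15 ]
bar [ 0.5816 -0.1967  0.155 ] [ 0.5836 -0.1981  0.15  ]
(array([ 0.4978, -0.1356,  0.3609]), array([ 0.0578, -0.6524, -0.7557]))
[ 0.4945 -0.2075  0.1308] 0.02036701367956481
shift [-0.1194 -0.0538 -0.3555] rot [ 0.0014  0.0003 -0.001 ] deg 0.09801299656310769 rows>= 6.062203911378757 0.009160093136739038
```

Request:
drive_tool([
  [[-0.03,0,0,0,0,0,255],[-0.07,-0.005,-0.03,0,0,0,255],[-0.1,-0.015,-0.08,0,0,0,255],[-0.115,-0.025,-0.14,0,0,0,255],[-0.12,-0.035,-0.2,0,0,0,255]],
])

```text
clock: 10.68
tcp_pos: [0.4676, -0.005, 0.2518]
orientation: [0.49, 0.511, 0.488, -0.51]
wrist_force: [1.3, 1.4, 0.7]
finger_gap: 0.0205
```

Run:
```python
from h import *
R,t=Rt();print(t,readout.get_state()["finger_gap"]);rel(R,t,tgt(-.042,1),np.array([.453,.18,.16]))
```

```text
[ 0.4676 -0.005   0.2518] 0.020507910164665067
shift [ 0.0917 -0.0227 -0.1842] rot [ 0.0001  0.0006 -0.0032] deg 0.18802768839643474 rows>= 3.3125382831804195 0.017572681158545305
```

Request:
drive_tool([
  [[0,-0.007,-0.05,0,0,-0.003,255],[0.01,-0.014,-0.1,0,0,-0.003,255],[0.04,-0.02,-0.15,0,0,-0.003,255],[0.075,-0.023,-0.18,0,0,-0.003,255],[0.092,-0.023,-0.18,0,0,-0.003,255]],
])

```text
clock: 11.3
tcp_pos: [0.4508, 0.1775, 0.1575]
orientation: [-0.49, -0.509, -0.491, 0.51]
wrist_force: [0.3, -0.7, 0.7]
finger_gap: 0.0209
```

```bash
python3 look.py w8
python3 - <<'E'
from h import *
im=cv2.imread("pics/w8.png");R,t=pickle.load(open("w8.pkl","rb"))
print(wproj([[.4545,.238,.085],[t[0],t[1],t[2]-.004]],R,t))
E
```

```text
[0.4508 0.1775 0.1575] [[-0.0027  0.9993 -0.0383]
 [-0.001  -0.0383 -0.9993]
 [-1.     -0.0026  0.0011]] 0.020461771921398853 [-0.6322 -0.2809 -1.7363]
[[319.6198 157.0409]
 [316.3003 306.4742]]
```

View pics/w8.png

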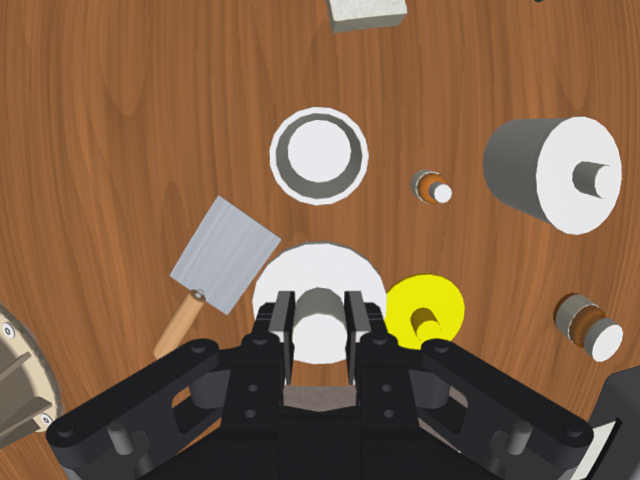

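Run:
```python
from h import *
im=cv2.imread("pics/w8.png");R,t=pickle.load(open("w8.pkl","rb"))
m=im.copy(); m[225:]=0
for thr in (140,170): j=wfit(m,(319,157),60,.029,.085,R,t,thr=thr); wfit(m,(319,157),60,None,.085,R,t,thr=thr)
m=im.copy(); m[:238]=0
for r in(None,.03): l=wfit(m,(320,303),75,r,t[2]-.004,R,t,thr=200,excl=lambda p:(p[:,1]>300)|(p[:,1]<243))
off=l-t[:2]; g=j[:2]-off; print("offset",off,"goal",g)
R,t=Rt();print(t);rel(R,t,tgt(-.042,1),np.array([g[0],g[1],.12]))
```

```text
fit [0.4539 0.2387] med res mm 0.2618464548378545 43
fit [0.4538 0.2387 0.0287] med res mm 0.07714486939768353 43
fit [0.4538 0.2387] med res mm 0.39256813639220245 39
fit [0.4539 0.2387 0.0286] med res mm 0.08038203829853832 39
fit [0.4521 0.1767 0.0297] med res mm 0.04506036125781834 20
fit [0.4522 0.1763] med res mm 0.08011053606668886 20
offset [ 0.0013 -0.0012] goal [0.4525 0.24  ]
[0.45   0.1764 0.1559]
shift [ 0.0358  0.0001 -0.0636] rot [0.0025 0.0021 0.0051] deg 0.3448347526220929 rows>= 1.1681337802563907 0.032227546974027375
```

Request:
drive_tool([
  [[0.005,0,-0.03,0.002,0.002,0.005,255],[0.01,0,-0.0635,0.002,0.002,0.005,255],[0.025,0,-0.0635,0.002,0.002,0.005,255],[0.036,0,-0.0635,0.002,0.002,0.005,255],[0.036,0,-0.0635,0.002,0.002,0.005,255]],
])

```text
clock: 11.98
tcp_pos: [0.4514, 0.2386, 0.1186]
orientation: [-0.489, -0.51, -0.49, 0.512]
wrist_force: [-0.3, 0.3, -0.7]
finger_gap: 0.0205
```

```bash
python3 look.py w9
python3 - <<'E'
from h import *
R,t=Rt();print(t);rel(R,t,tgt(-.042,1),np.array([.4525,.2398,.0945]))
E
```

```text
[0.4514 0.2386 0.1186] [[-0.0026  0.9991 -0.0427]
 [-0.0012 -0.0427 -0.9991]
 [-1.     -0.0026  0.0013]] 0.020460938685422043 [-0.254  -0.522  -0.3821]
[0.4519 0.2388 0.1193]
shift [ 0.0248  0.0006 -0.001 ] rot [-0.0008  0.0008  0.0015] deg 0.10500350252651808 rows>= 0.3976105327383468 0.009813411451076457
```

View pics/w9.png

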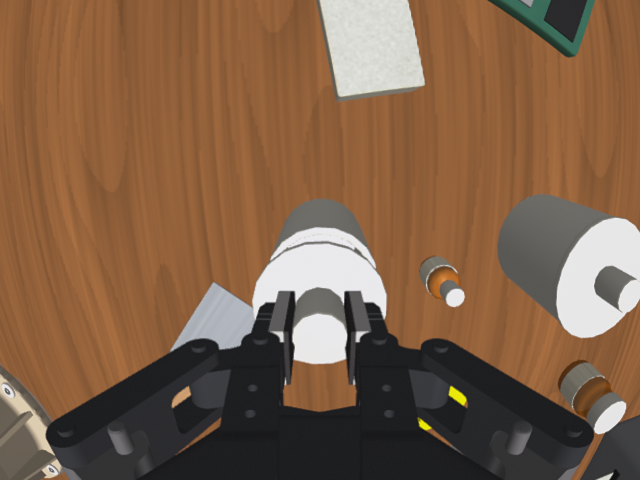

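Small lid (320,300) is over the small jar, rim centred behind it at (321,240). Lowering.

Request:
drive_tool([
  [[0.006,0.0005,-0.001,0,0,0,255],[0.012,0.0005,-0.001,0,0,0,255],[0.017,0.0005,-0.001,0,0,0,255],[0.022,0.0005,-0.001,0,0,0,255],[0.0235,0.0005,-0.001,0,0,0,255]],
])

```text
clock: 12.65
tcp_pos: [0.4522, 0.2397, 0.0954]
orientation: [-0.489, -0.51, -0.489, 0.511]
wrist_force: [-0.1, 0.7, -1.1]
finger_gap: 0.0207
```

```bash
python3 look.py w10
python3 - <<'E'
from h import *
R,t=Rt();print(t);rel(R,t,tgt(-.042,1),np.array([.4525,.2398,.0935]))
E
```

```text
[0.4522 0.2397 0.0954] [[-0.0021  0.9991 -0.0426]
 [-0.001  -0.0426 -0.9991]
 [-1.     -0.002   0.001 ]] 0.02046071860892799 [-0.5983 -0.4248 -0.6337]
[0.4522 0.2397 0.0954]
shift [ 0.0019  0.0003 -0.0001] rot [-0.0007  0.001   0.002 ] deg 0.13721824014858808 rows>= 0.030604704206469126 0.01282413459332599
```

View pics/w10.png

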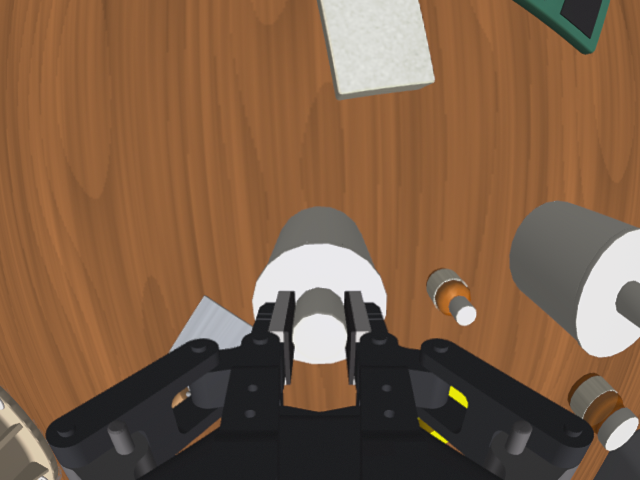

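Request:
drive_tool([
  [[0.001,0,0,0,0,0,255],[0.0018,0,0,0,0,0,255],[0.0018,0,0,0,0,0,255],[0.0018,0,0,0,0,0,200],[0.001,0,0,0,0,0,100]],
])

```text
clock: 13.32
tcp_pos: [0.4522, 0.2397, 0.0943]
orientation: [-0.489, -0.51, -0.489, 0.511]
wrist_force: [0.2, 0.2, -0.8]
finger_gap: 0.0373
```

Request:
drive_tool([
  [[0,0,0,0,0,0,80],[0,0,0,0,0,0,60],[-0.03,0,0,0,0,0,60],[-0.08,0,0,0,0,0,60],[-0.13,0,0,0,0,0,0]],
])

```text
clock: 13.95
tcp_pos: [0.4521, 0.2397, 0.2254]
orientation: [-0.489, -0.51, -0.49, 0.512]
wrist_force: [0.6, 0.4, -0.4]
finger_gap: 0.0811
```

```bash
python3 look.py w11;  python3 - <<'E'
from h import *
a=cams.read_camera("scene");b=cams.read_camera("side")
cv2.imwrite("pics/sc11.png",a);cv2.imwrite("pics/sd11.png",b)
cv2.imwrite("pics/m11.png",np.hstack([cv2.resize(a[190:320,360:490],(400,400)),cv2.resize(b[140:240,230:330],(400,400))]))
im=cv2.imread("pics/w11.png");R,t=pickle.load(open("w11.pkl","rb"))
for c,r,j in [((.4538,.2387),.03,0),((.6325,.2282),.041,0)]:
    uv=wproj([[c[0],c[1],.09]],R,t)[0]; print(uv); wfit(im,uv,70,None,.09,R,t)
R,t=Rt();print(t);rel(R,t,tgt(-.042,1),np.array([.5835,-.144,.25]))
E
```

```text
[0.4521 0.2397 0.2254] [[-0.0029  0.9991 -0.0427]
 [-0.0012 -0.0427 -0.9991]
 [-1.     -0.0029  0.0013]] 0.08527686080235293 [1.8961 0.3542 4.0775]
[320.1268 232.2308]
fit [0.4538 0.2393 0.0298] med res mm 0.08547161211453803 36
[526.1163 236.7813]
fit [0.6329 0.2285 0.0408] med res mm 0.1171990141206683 42
[0.4544 0.2405 0.2274]
shift [-0.0226  0.1455  0.3786] rot [-0.0007 -0.0013 -0.0039] deg 0.23807458164539796 rows>= 6.500142581881003 0.022249960901439065
```

View pics/w11.png

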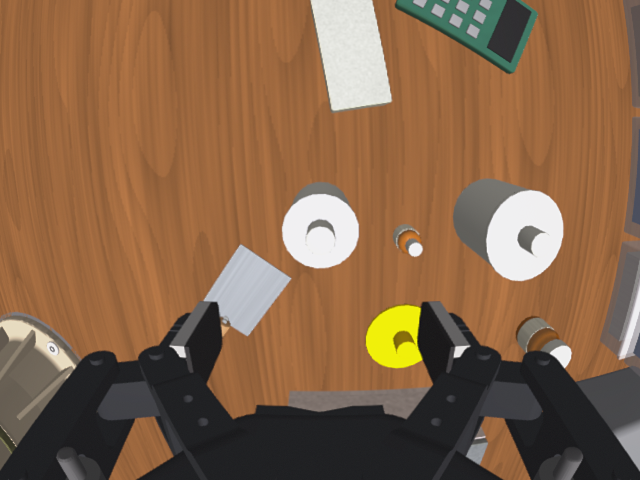

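View pics/m11.png

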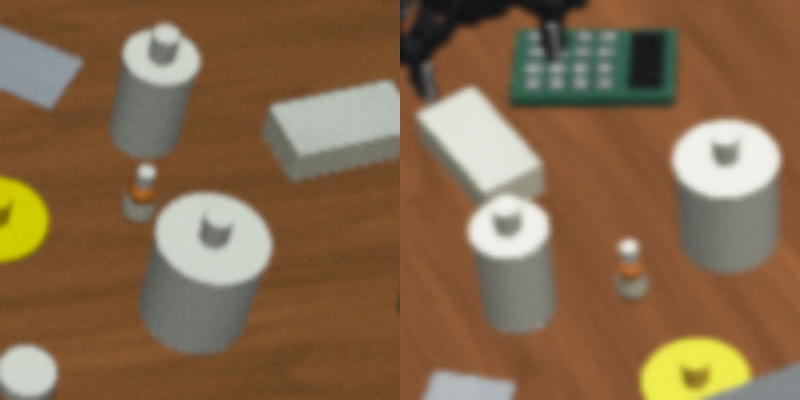

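Request:
drive_tool([
  [[-0.02,0,0.055,0,0,0,0],[-0.04,-0.01,0.11,0,0,0,0],[-0.05,-0.015,0.17,0,0,0,0],[-0.053,-0.02,0.23,0,0,0,0],[-0.053,-0.025,0.29,0,0,0,0]],
])

```text
clock: 14.72
tcp_pos: [0.416, -0.0498, 0.279]
orientation: [0.49, 0.512, 0.489, -0.509]
wrist_force: [1.1, -1.1, 0.3]
finger_gap: 0.0855
```

Run:
```python
from h import *
R,t=Rt();print(t);rel(R,t,tgt(-.042,1),np.array([.40,-.26,.27]))
```

```text
[ 0.416  -0.0498  0.279 ]
shift [ 0.0087 -0.0071  0.2107] rot [-0.0003 -0.0015 -0.0032] deg 0.20351442961709484 rows>= 3.3757806885908077 0.01902004015113036
```

Request:
drive_tool([
  [[0,-0.002,0.06,0,0,-0.003,0],[0.003,-0.005,0.12,0,-0.001,-0.003,0],[0.006,-0.007,0.17,0,-0.001,-0.003,0],[0.009,-0.007,0.21,0,-0.001,-0.003,0],[0.009,-0.007,0.21,0,-0.001,-0.003,0]],
])

```text
clock: 15.35
tcp_pos: [0.3993, -0.2614, 0.2675]
orientation: [0.487, 0.512, 0.489, -0.511]
wrist_force: [-1.2, 1.0, -0.1]
finger_gap: 0.0859
```

```bash
python3 look.py p1
python3 - <<'E'
from h import *
R,t=Rt();print(t);rel(R,t,tgt(-.042,1),np.array([.56,-.26,.27]))
E
```

```text
[ 0.3993 -0.2614  0.2675] [[-0.0021  0.9989 -0.0464]
 [ 0.0023 -0.0464 -0.9989]
 [-1.     -0.0022 -0.0022]] 0.08540503523040105 [-0.0094 -0.1267 -0.1875]
[ 0.3993 -0.2599  0.2679]
shift [-0.0025  0.1605 -0.0071] rot [-0.0028 -0.0028  0.0022] deg 0.2600131659442854 rows>= 2.57086083975056 0.0243002958826435
```

View pics/p1.png

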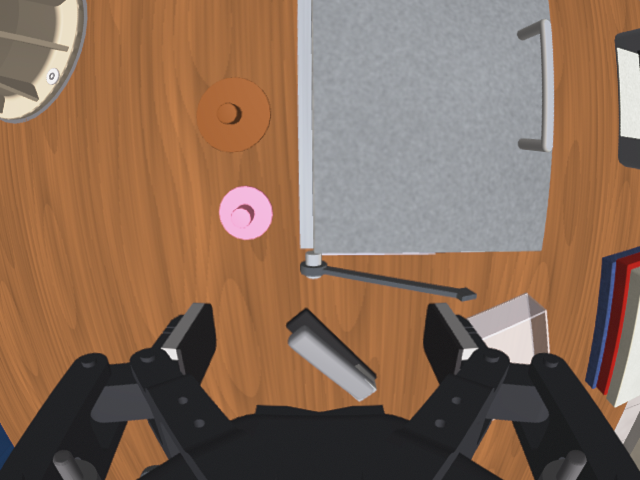

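Pointer clear: pivot (313,267), tip (474,295). A second viewpoint.

Request:
drive_tool([
  [[0,0.05,-0.002,-0.002,-0.002,0.002,0],[0,0.1,-0.004,-0.002,-0.002,0.002,0],[-0.002,0.15,-0.007,-0.002,-0.002,0.002,0],[-0.002,0.16,-0.007,-0.002,-0.002,0.002,0],[-0.002,0.16,-0.007,-0.002,-0.002,0.002,0]],
])

```text
clock: 16.02
tcp_pos: [0.5594, -0.2586, 0.2686]
orientation: [-0.489, -0.51, -0.491, 0.51]
wrist_force: [0.1, 0.4, 0.7]
finger_gap: 0.0856
```

```bash
python3 look.py p2
python3 - <<'E'
from h import *
a=cv2.imread("pics/p1.png");b=cv2.imread("pics/p2.png")
cv2.imwrite("pics/p1c.png",cv2.resize(a[240:320,295:495],None,fx=4,fy=4,interpolation=cv2.INTER_CUBIC))
E
```

```text
[ 0.5594 -0.2586  0.2686] [[-0.0022  0.9992 -0.0408]
 [ 0.0019 -0.0408 -0.9992]
 [-1.     -0.0023 -0.0018]] 0.08583241148187697 [ 0.2172  0.4117 -0.3231]
```

View pics/p2.png

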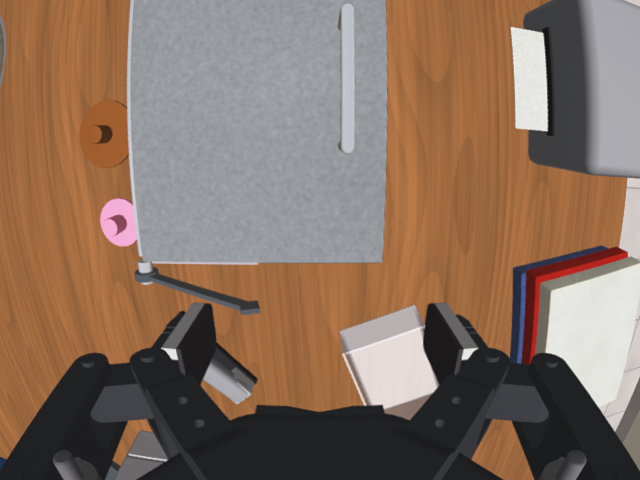

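View pics/p1c.png

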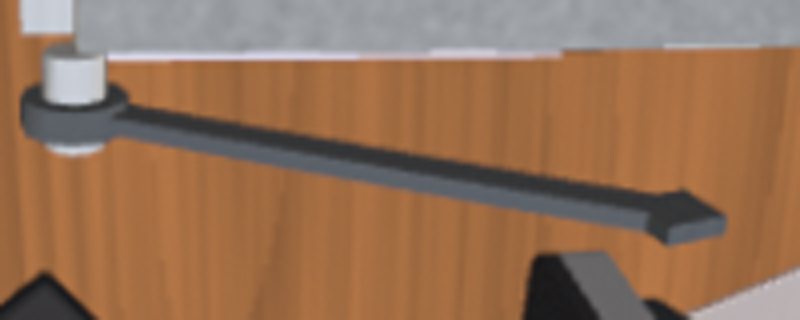

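Run:
```python
from h import *
b=cv2.imread("pics/p2.png")
cv2.imwrite("pics/p2c.png",cv2.resize(b[250:325,120:280],None,fx=5,fy=5,interpolation=cv2.INTER_CUBIC))
```

```text
(no output)
```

View pics/p2c.png

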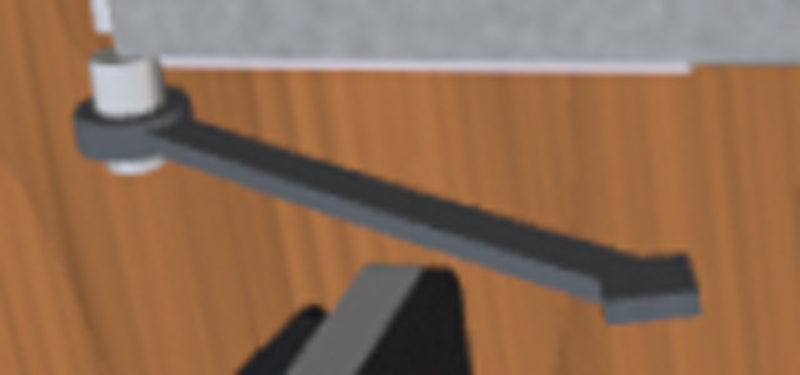

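```bash
cat > ptr.py <<'E'
from h import *
d1=pickle.load(open("p1.pkl","rb"));d2=pickle.load(open("p2.pkl","rb"))
c4=lambda x,y:((x+.5)/4-.5+295,(y+.5)/4-.5+240); c5=lambda x,y:((x+.5)/5-.5+120,(y+.5)/5-.5+250)
def T(p,q): 
    X,e=tri([wray(c4(*p),*d1),wray(c5(*q),*d2)]); print(X,e); return X
tip=T((723,221),(697,301)); piv=T((75,112),(132,126))
T((722,212),(697,290));T((723,231),(698,313))
h=np.array([.999,-.043])
for P0 in (piv,np.array([piv[0],piv[1],.105])):
    d=tip-P0; dx=d[:2]@h; print("len",np.hypot(dx,d[2]),"ang",np.arctan2(d[2],dx))
print("asin",np.arcsin((tip[2]-.105)/.14))
a=cv2.imread("pics/p1.png");b=cv2.imread("pics/p2.png")
# bar ends
for uv1,uv2 in [((547,22),(347.5,6)),((547.5,149),(347.5,150))]:
    X,e=tri([wray(uv1,*d1),wray(uv2,*d2)]); print("bar",X,e)
# corner far right, near right of flap top
for uv1,uv2 in [((541,250),(382,262)),((313,252.5),(142.5,263))]:
    X,e=tri([wray(uv1,*d1),wray(uv2,*d2)]); print("corner",X,e)
E
python3 ptr.py
```

```text
[ 0.5152 -0.3044  0.1733] [np.float64(0.0002110276152025455), np.float64(0.0002110276152027163)]
[ 0.3935 -0.3003  0.1067] [np.float64(0.00020960236730989672), np.float64(0.00020960236730992082)]
[ 0.5152 -0.303   0.1724] [np.float64(0.0002629283958749722), np.float64(0.00026292839587495906)]
[ 0.5152 -0.3062  0.1737] [np.float64(0.00015059777062489735), np.float64(0.00015059777062495763)]
len 0.13873132842045868 ang 0.5004836127031258
len 0.1395600303336634 ang 0.5112350272848946
asin 0.5094729348037774
bar [ 0.5868 -0.092   0.1545] [np.float64(9.559448149531483e-05), np.float64(9.559448149538891e-05)]
bar [ 0.5826 -0.1959  0.1529] [np.float64(3.364153266220095e-05), np.float64(3.364153266214447e-05)]
corner [ 0.6136 -0.294   0.1097] [np.float64(9.251457659460822e-05), np.float64(9.25145765945655e-05)]
corner [ 0.394  -0.2863  0.1099] [np.float64(0.001085128726593871), np.float64(0.0010851287265938455)]
```

Run:
```python
from h import *
R,t=Rt();print(t);rel(R,t,tgt(-.0415,1),np.array([.5848,-.1445,.18]))
```

```text
[ 0.5587 -0.2589  0.2691]
shift [ 0.0892  0.0215 -0.1153] rot [-0.0003 -0.0015  0.0019] deg 0.14159860067545574 rows>= 2.3579999262664124 0.013233514081818294
```

Request:
drive_tool([
  [[0.02,0.01,-0.05,0,-0.001,0.002,0],[0.03,0.0215,-0.1,0,-0.001,0.002,0],[0.06,0.0215,-0.115,0,-0.001,0.002,0],[0.085,0.0215,-0.115,0,-0.001,0.002,0],[0.088,0.0215,-0.115,0,-0.001,0.002,0]],
])

```text
clock: 16.7
tcp_pos: [0.5822, -0.1441, 0.1801]
orientation: [-0.488, -0.51, -0.491, 0.511]
wrist_force: [0.1, 0.1, -0.5]
finger_gap: 0.0854
```

```bash
python3 look.py g1
python3 - <<'E'
from h import *
R,t=Rt();print(t);rel(R,t,tgt(-.0415,1),np.array([.5848,-.1445,.131]))
E
```

```text
[ 0.5822 -0.1441  0.1801] [[-0.0033  0.9991 -0.042 ]
 [ 0.0017 -0.042  -0.9991]
 [-1.     -0.0033 -0.0016]] 0.08544358376950452 [ 0.0252 -0.1629 -0.339 ]
[ 0.583  -0.1446  0.181 ]
shift [ 0.05    0.0019 -0.0001] rot [-0.001  -0.0011  0.0018] deg 0.13208966480200945 rows>= 0.7998798423418506 0.012344828486169109
```

View pics/g1.png

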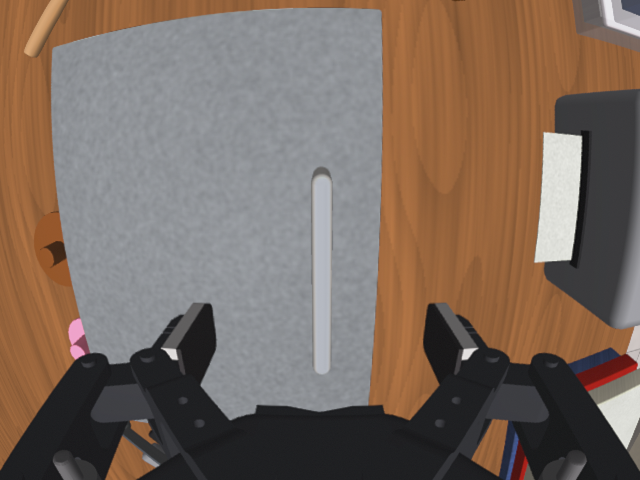

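The handle bar at (321,170)–(322,372) is centred between the fingers. Descend and grip.

Request:
drive_tool([
  [[0.02,0.0015,0,-0.001,-0.001,0.002,0],[0.04,0.0015,0,-0.001,-0.001,0.002,0],[0.05,0.0015,0,-0.001,-0.001,0.002,0],[0.05,0.0015,0,-0.001,-0.001,0.002,0],[0.05,0.0015,0,-0.001,-0.001,0.002,0]],
], squeeze=60)

```text
clock: 17.38
tcp_pos: [0.585, -0.1451, 0.1322]
orientation: [0.49, 0.511, 0.489, -0.51]
wrist_force: [-0.0, -0.1, -0.2]
finger_gap: 0.0856
```

Request:
drive_tool([
  [[0,0,0,0,0,0,100],[0,0,0,0,0,0,200],[0,0,0,0,0,0,255],[0,0,0,0,0,0,255],[0,0,0,0,0,0,255]],
], squeeze=60)

```text
clock: 18.0
tcp_pos: [0.5832, -0.145, 0.1322]
orientation: [-0.489, -0.51, -0.49, 0.511]
wrist_force: [-5.2, -0.3, 4.1]
finger_gap: 0.0076
```

```bash
cat > arc.py <<'E'
from h import *
import sys
H=np.array([.4,-.137,.105]); hx=np.array([np.cos(.0415),-np.sin(.0415),0]); hy=np.array([np.sin(.0415),np.cos(.0415),0])
def ang(t,R):
    g=t-.019*R[:,0]; d=g-H; return np.arctan2(d[2],d@hx)-np.arctan2(.045,.185), np.hypot(d[2],d@hx), np.arctan2(R[2,1],R[:,1]@hx)
if __name__=="__main__":
    R,t=Rt(); print(t,"ang,rad,toolpitch",ang(t,R),readout.get_state()["finger_gap"],readout.get_state()["wrist_force"],readout.get_state()["ft_torque"])
    for dth in map(float,sys.argv[1:]):
        Q=Ro.from_rotvec(-dth*hy).as_matrix(); p=H+Q@(t-H); 
        print(dth,R.T@(p-t),Ro.from_matrix(R.T@Q@R).as_rotvec())
E
python3 arc.py .03 .07 .12 .17 .22
```

```text
[ 0.5832 -0.145   0.1322] ang,rad,toolpitch (np.float64(0.008331108852964036), np.float64(0.18911546114487826), np.float64(-0.0015993861174830681)) 0.00763732387906794 [-5.184  -0.2655  4.0802] [-0.0283  1.133   0.0497]
0.03 [-0.0055 -0.0009  0.    ] [0.   0.   0.03]
0.07 [-0.0128 -0.0024  0.    ] [0.0001 0.     0.07  ]
0.12 [-0.0217 -0.0046  0.    ] [0.0001 0.0001 0.12  ]
0.17 [-0.0306 -0.0073  0.    ] [0.0001 0.0001 0.17  ]
0.22 [-0.0393 -0.0104  0.    ] [0.0002 0.0001 0.22  ]
```

Request:
drive_tool([
  [[-0.0055,-0.001,0,0,0,0.03,255],[-0.013,-0.0024,0,0,0,0.07,255],[-0.022,-0.0046,0,0,0,0.12,255],[-0.0306,-0.0073,0,0,0,0.17,255],[-0.0393,-0.0104,0,0,0,0.22,255]],
])

```text
clock: 18.62
tcp_pos: [0.5727, -0.1446, 0.172]
orientation: [0.543, 0.561, 0.43, -0.453]
wrist_force: [0.2, -0.4, -1.5]
finger_gap: 0.0079
```

```bash
python3 arc.py .06 .12 .18 .24 .27
```

```text
[ 0.5727 -0.1446  0.172 ] ang,rad,toolpitch (np.float64(0.23068671353373235), np.float64(0.18918721697349994), np.float64(0.2213162865858262)) 0.007918278223219572 [ 0.1986 -0.4184 -1.4858] [-0.1498  0.2323  0.0208]
0.06 [-0.0109 -0.002   0.    ] [0.0001 0.     0.06  ]
0.12 [-0.0218 -0.0046  0.    ] [0.0001 0.     0.12  ]
0.18 [-0.0324 -0.0079  0.    ] [0.0002 0.     0.18  ]
0.24 [-0.0428 -0.0118  0.0001] [0.0003 0.     0.24  ]
0.27 [-0.0479 -0.014   0.0001] [0.0003 0.     0.27  ]
```

Request:
drive_tool([
  [[-0.011,-0.002,0,0,0,0.06,255],[-0.0218,-0.0046,0,0,0,0.12,255],[-0.0324,-0.0079,0,0,0,0.18,255],[-0.0428,-0.0118,0,0,0,0.24,255],[-0.0485,-0.0143,0,0,0,0.275,255]],
])

```text
clock: 19.25
tcp_pos: [0.5478, -0.1436, 0.2172]
orientation: [0.601, 0.615, 0.348, -0.374]
wrist_force: [0.9, -0.7, -1.7]
finger_gap: 0.0076
```

```bash
python3 arc.py .005; python3 look.py f1; python3 arc.py .005;python3 - <<'E'
from h import *
a=cams.read_camera("scene");b=cams.read_camera("side")
cv2.imwrite("pics/scf1.png",a);cv2.imwrite("pics/sdf1.png",b)
cv2.imwrite("pics/scf1c.png",cv2.resize(a[150:310,150:350],None,fx=4,fy=3.7,interpolation=cv2.INTER_CUBIC))
cv2.imwrite("pics/sdf1c.png",cv2.resize(b[200:360,230:430],None,fx=4,fy=3.7,interpolation=cv2.INTER_CUBIC))
E
```

```text
[ 0.5478 -0.1436  0.2172] ang,rad,toolpitch (np.float64(0.509445239461427), np.float64(0.18945096204192183), np.float64(0.4997380833873495)) 0.00762437870204272 [ 0.8597 -0.7451 -1.6856] [-0.1277  0.4452 -0.0744]
0.005 [-0.0009 -0.0001  0.    ] [ 0.    -0.     0.005]
[ 0.5478 -0.1436  0.2172] [[ 0.4787  0.877  -0.0422]
 [-0.0222 -0.0359 -0.9991]
 [-0.8777  0.4792  0.0022]] 0.0077855863787303125 [ 0.8079  1.067  -0.7299]
[ 0.5476 -0.1436  0.2175] ang,rad,toolpitch (np.float64(0.5115444840836656), np.float64(0.18945862634814586), np.float64(0.5007471604339744)) 0.0077855863787303125 [ 0.8079  1.067  -0.7299] [0.099  0.5922 0.0926]
0.005 [-0.0009 -0.0001  0.    ] [ 0.    -0.     0.005]
```

View pics/f1.png

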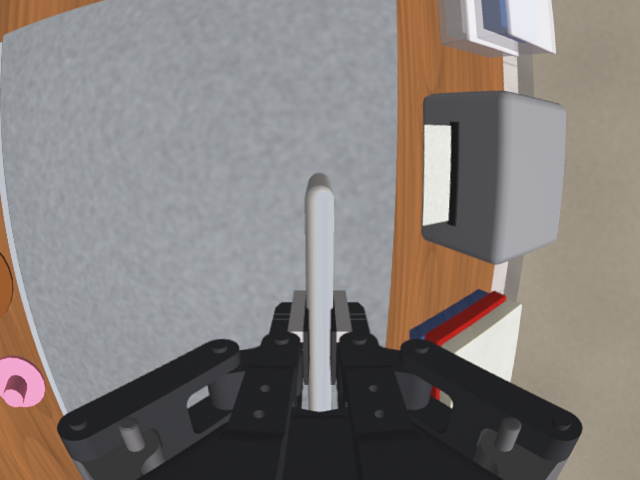

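View pics/scf1c.png

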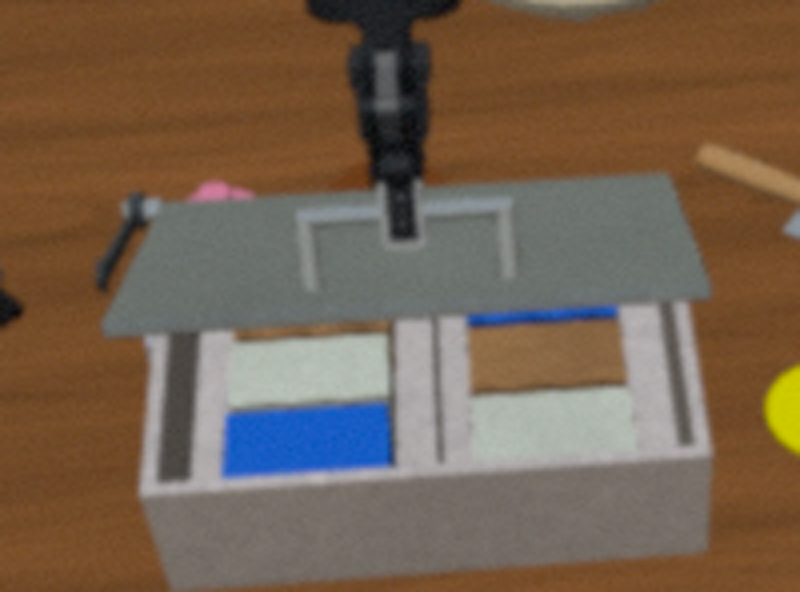

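View pics/sdf1c.png

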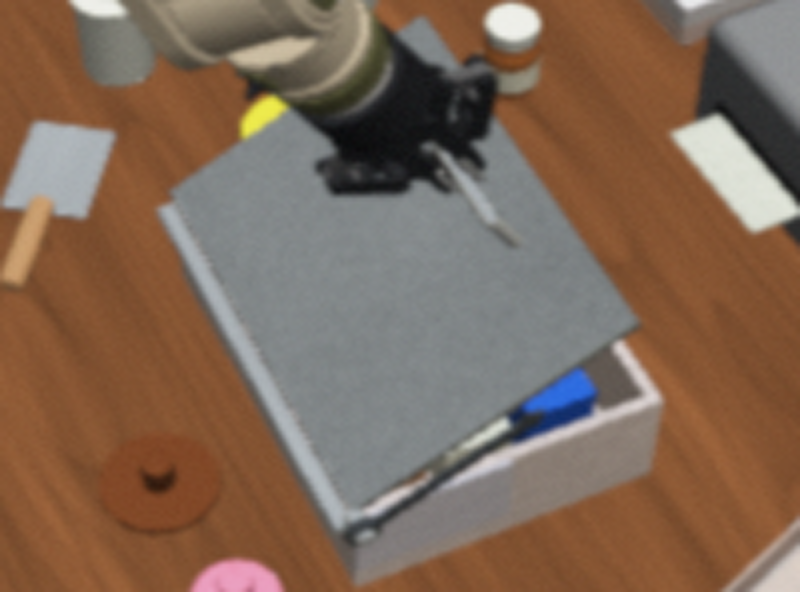

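Run:
```python
from h import *
from arc import hx,hy,H
S=lambda x,y:((x+.5)/4-.5+150,(y+.5)/3.7-.5+150); D=lambda x,y:((x+.5)/4-.5+230,(y+.5)/3.7-.5+200)
for n,p,q in [("corner",(104,331),(638,323)),("cornerL",(709,297),(423,17)),("tip",(100,285),(541,415)),("piv",(130,208),(362,531)),("nearL",(668,176),(173,191))]:
    X,e=tri([ray("scene",S(*p)),ray("side",D(*q))]); d=X-H; print(n,X,e,"ang",np.arctan2(d[2],d@hx), "len",np.hypot(d[2],d@hx))
# edges projected for candidate angles
for th in (.46,.48,.5,.52,.54):
    u=np.cos(th)*hx+np.sin(th)*np.array([0,0,1]); v=np.cross(u,hy)*1
    n=-np.sin(th)*hx+np.cos(th)*np.array([0,0,1])
    c=H+.22*u-.15*hy; tip=H+.14*u-.164*hy
    f=lambda cam,X,o: ((proj(cam,X)[0]-o+.5)*np.array([4,3.7])-.5)
    o1=np.array([150,150]);o2=np.array([230,200])
    print(th,"corner top",f("scene",c+.005*n,o1),f("side",c+.005*n,o2),"bot",f("scene",c-.005*n,o1),f("side",c-.005*n,o2),"tip",f("scene",tip,o1),f("side",tip,o2))
f=lambda cam,X,o: ((proj(cam,X)[0]-o+.5)*np.array([4,3.7])-.5)
pv=H-.164*hy; print("pivot",f("scene",pv,np.array([150,150])),f("side",pv,np.array([230,200])))
```

```text
corner [ 0.5847 -0.2928  0.2081] [np.float64(0.0009345922359174323), np.float64(0.0009345922359173271)] ang 0.4950117062854747 len 0.2170901706491904
cornerL [0.5972 0.0057 0.2063] [np.float64(0.0019718619656281054), np.float64(0.0019718619656282107)] ang 0.48713542891816736 len 0.21630419188075756
tip [ 0.5123 -0.3054  0.1664] [np.float64(0.0009707445260054233), np.float64(0.0009707445260053506)] ang 0.4758525710444005 len 0.13409420645329131
piv [ 0.3913 -0.3033  0.1067] [np.float64(0.002048350215156905), np.float64(0.0020483502151568463)] ang 2.391646957956645 len 0.002492681507997232
nearL [0.4048 0.0129 0.1066] [np.float64(0.00023160513094550866), np.float64(0.00023160513094548917)] ang 2.2868909853650665 len 0.0021796750397787383
0.46 corner top [101.2569 336.9418] [646.3672 324.8095] bot [104.1207 354.2471] [651.5435 330.0646] tip [ 99.5711 291.3114] [551.7944 412.2653]
0.48 corner top [100.037  329.1807] [643.8752 322.6037] bot [102.8451 346.6902] [649.3488 327.7111] tip [ 98.8282 286.7169] [550.1533 410.9527]
0.5 corner top [ 98.8432 321.3371] [641.2524 320.4653] bot [101.5935 339.0406] [647.0232 325.4217] tip [ 98.1012 282.0788] [548.4319 409.6844]
0.52 corner top [ 97.6763 313.416 ] [638.499  318.3957] bot [100.3667 331.3027] [644.5668 323.1978] tip [ 97.3906 277.3997] [546.6308 408.461 ]
0.54 corner top [ 96.5372 305.422 ] [635.6153 316.3963] bot [ 99.1657 323.4811] [641.9796 321.0409] tip [ 96.6968 272.682 ] [544.7502 407.2834]
pivot [137.4426 209.6794] [365.6782 530.0677]
```

Run:
```python
from h import *
a=cv2.imread("pics/p1.png");b=cv2.imread("pics/p2.png")
z=lambda im,x,y,w,h:cv2.convertScaleAbs(cv2.resize(im[y:y+h,x:x+w],None,fx=10,fy=10,interpolation=cv2.INTER_CUBIC),alpha=1.6)
cv2.imwrite("pics/q1.png",np.vstack([z(a,322,258,78,28),z(a,400,272,78,30)]))
cv2.imwrite("pics/q2.png",np.vstack([z(b,145,265,60,28),z(b,203,283,60,32)]))
```

```text
(no output)
```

View pics/q1.png

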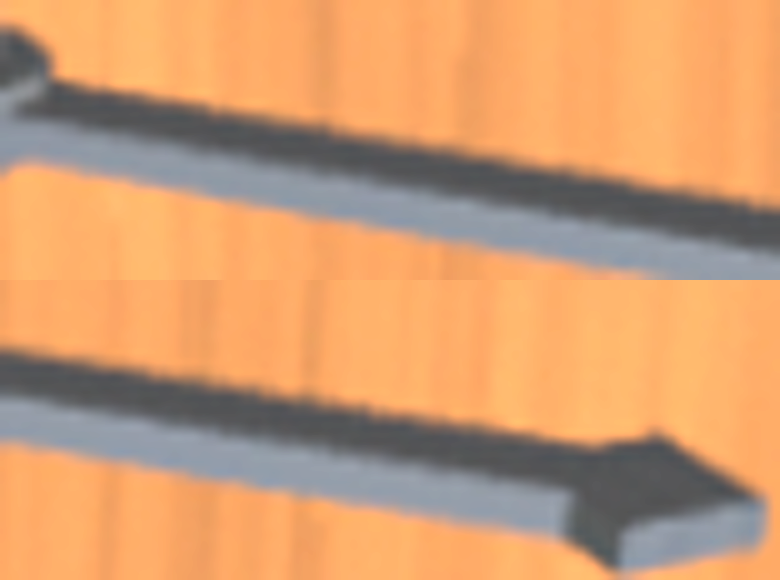

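View pics/q2.png

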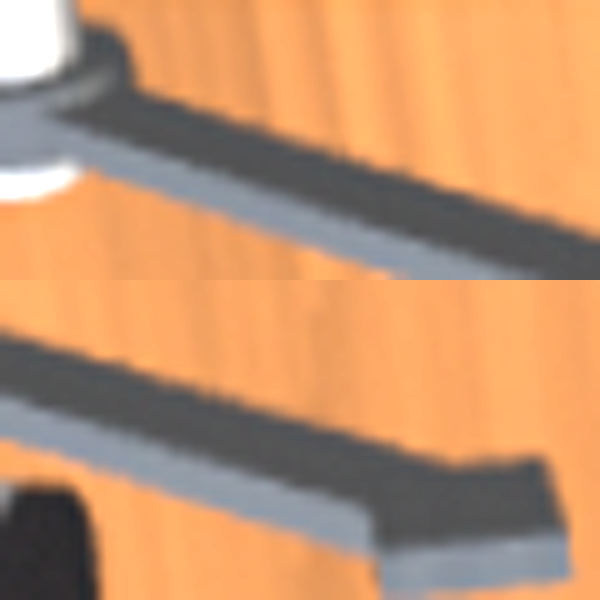

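Run:
```python
from h import *
from arc import hx
d1=pickle.load(open("p1.pkl","rb"));d2=pickle.load(open("p2.pkl","rb"))
E={"bound":(((328,270.2),(457.5,292.8)),((155,278.2),(240,306))),"dark":(((332,266.8),(459,288.3)),((160,274.5),(248.5,301.3))),"light":(((347,278.5),(456,297.7)),((168,286.5),(239.5,310.2)))}
for k,(a,b) in E.items():
    n=[]
    for d,(u,v) in ((d1,a),(d2,b)):
        r=[wray(np.array(p)-.45,*d)[1] for p in (u,v)]; n.append(np.cross(*r))
    L=np.cross(*n); L/=np.linalg.norm(L); L*=np.sign(L[0]); print(k,L,"ang",np.arctan2(L[2],L@hx))
tip=[((400+76,272+22.5)),((203+56.5,283+27.2))]
for dv in (-.5,0,.5):
    X,e=tri([wray(np.array(tip[0])-.45,*d1),wray(np.array(tip[1])-.45+[0,dv],*d2)]); print(X,e)
```

```text
bound [ 0.8682 -0.0279  0.4954] ang 0.5183595973536831
dark [ 0.8771 -0.0354  0.4789] ang 0.49943536888377865
light [ 0.8678 -0.0255  0.4962] ang 0.5192680238465036
[ 0.5155 -0.3038  0.1726] [np.float64(0.0003079096864626195), np.float64(0.00030790968646267916)]
[ 0.5155 -0.3039  0.1727] [np.float64(0.0004889440536757458), np.float64(0.0004889440536756807)]
[ 0.5155 -0.3041  0.1728] [np.float64(0.0006699403067842042), np.float64(0.0006699403067842772)]
```

Request:
drive_tool([
  [[-0.0006,-0.0001,0,0,0,0.0035,255],[-0.0012,-0.0002,0,0,0,0.007,255],[-0.0012,-0.0002,0,0,0,0.007,255],[-0.0012,-0.0002,0,0,0,0.007,255],[-0.0012,-0.0002,0,0,0,0.007,255]],
])

```text
clock: 20.02
tcp_pos: [0.5474, -0.1435, 0.2177]
orientation: [0.602, 0.616, 0.346, -0.372]
wrist_force: [1.0, -0.5, -1.3]
finger_gap: 0.008
```

```bash
python3 arc.py .005
python3 - <<'E'
from h import *
for i in range(2):
    a=cams.read_camera("scene")
b=cams.read_camera("side")
cv2.imwrite("pics/end.png",np.hstack([cv2.resize(a[150:320,100:500],(400,300)),cv2.resize(b[130:400,200:470],(400,300))]))
E
python3 arc.py
```

```text
[ 0.5474 -0.1435  0.2177] ang,rad,toolpitch (np.float64(0.512948447726465), np.float64(0.18941769874570974), np.float64(0.5043765854118327)) 0.007991502364531949 [ 0.9704 -0.4931 -1.2578] [-0.0994  0.2832 -0.0493]
0.005 [-0.0009 -0.0001  0.    ] [ 0.    -0.     0.005]
[ 0.5474 -0.1436  0.2178] ang,rad,toolpitch (np.float64(0.5136327351809842), np.float64(0.18944163030577293), np.float64(0.5045623025844869)) 0.007837274430489372 [ 1.3631 -0.1462 -0.5861] [-0.1174  0.2847 -0.0545]
```

View pics/end.png

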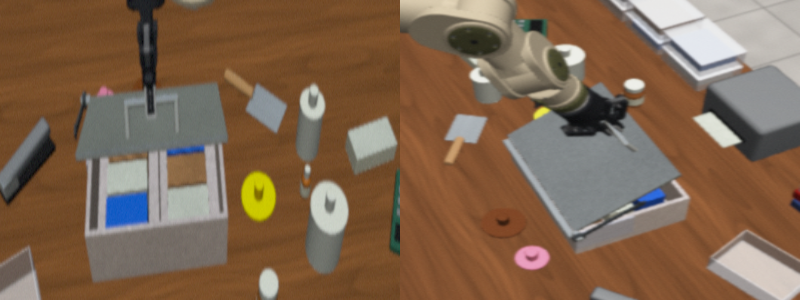

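Request:
drive_tool([
  [[-0.0008,-0.0001,0,0,0,0.004,255],[-0.0008,-0.0001,0,0,0,0.004,255],[-0.0008,-0.0001,0,0,0,0.004,255],[-0.0008,-0.0001,0,0,0,0.004,255],[-0.0008,-0.0001,0,0,0,0.004,255]],
])

```text
clock: 20.8
tcp_pos: [0.5469, -0.1435, 0.2184]
orientation: [0.603, 0.617, 0.345, -0.371]
wrist_force: [2.0, -0.9, -1.3]
finger_gap: 0.0076
```

```bash
python3 arc.py; python3 -c "
from workcell import env
print(env.hand_in())"
```

```text
[ 0.5469 -0.1435  0.2184] ang,rad,toolpitch (np.float64(0.5178918483255488), np.float64(0.18945220853255546), np.float64(0.508503421225938)) 0.007554610955597469 [ 1.9982 -0.8826 -1.3041] [-0.125   0.3351 -0.0671]
the job is handed in; nothing more can be done
None
```

I put both white lids on the jars of their own size, then raised the flap by its handle and handed the job in at about 21 s with the gripper still holding it.

- **Lids:** After each release, the wrist, scene and side pictures showed the lid flat on the rim. Its centre was within about 1 mm of the rim centre measured beforehand.
- **Flap and pointer:** I measured the pointer at about 0.51 rad, with the different estimates giving 0.50–0.52. The flap, worked out from the gripper's pose since the grasp, ended at about 0.510 rad.
- **Weaker check:** A rough scene and side triangulation before the last two small raises (0.008 rad in all) gave the flap 0.49–0.495 and the pointer 0.48. That pair has blurred edges and read the pointer tip about 6 mm low, so I used the sharper wrist views.
- **Rest of the desk:** In the last pictures the pointer and the other items in view looked undisturbed. The wrist force readings I saw stayed below about 7 N.

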